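# Load the charging dock with cells and start it

## Task

Charge the blue cells: pull the dock's carriage fully out, load every loose cell into a bay of its own by pushing its flat end back against the coil-spring contact and dropping its + end (yellow band, brass nub) in against the far contact, so that it lies flat on the bay floor. When all are in, slide the carriage fully home under the hood, then press the green start button down and let go. Leave the olive tin and the little grey pot alone.

Things in the scene. Friction and masses are not known exactly. Their poses are not given: they have to be found in the camera images.
- dock: charging dock, fixed: black base, grey hood at the far side, carriage sliding out towards the robot. Origin on the table under the middle of the row of cells when home; x points away from the robot (the carriage's way home), y left along the row of bays. Hood: x -38 to +70 mm, 291 mm wide, flat top 74 mm above the table, underside 64 mm
- carriage (a joint): how far the carriage stands out from home, m: 0 = home under the hood, 0.105 = fully out, at its stop. It slides along the dock's own -x as it comes out; sliding friction about 2 N plus light damping; it stays where it is left, no detent
- pull_grip (a point): point to grip on the orange upright pull grip at the near edge of the carriage: a fin 36 mm long along the dock's x, 16 mm thick along y; its top is 14 mm above this point, and the carriage floor around it 33 mm below (a 28 mm wide decorative foot 28 mm below)
- start (a joint): travel of the green start button, m: 0 = up, 0.006 = fully down; a spring button, about 5 N at the bottom
- start_top (a point): middle of the top of the round green start button (28 mm across) on top of the hood; it is pressed straight down
- cell1: big rechargeable cell, square blue jacket, yellow band at its + end, about 150 g: jacket 34 x 34 x 76 mm, then a brass nub 14 mm across and 4 mm long at the + end; 80 mm long over all. Origin at the middle of the 80 mm; x points to the + end; lying on the table its origin is 17 mm up. May be absent
- cell1_plus (a point): tip of the brass nub of cell1, 40 mm from its origin along its x
- cell2: big rechargeable cell, square blue jacket, yellow band at its + end, about 150 g: jacket 34 x 34 x 76 mm, then a brass nub 14 mm across and 4 mm long at the + end; 80 mm long over all. Origin at the middle of the 80 mm; x points to the + end; lying on the table its origin is 17 mm up. May be absent
- cell2_plus (a point): tip of the brass nub of cell2, 40 mm from its origin along its x
- cell3: big rechargeable cell, square blue jacket, yellow band at its + end, about 150 g: jacket 34 x 34 x 76 mm, then a brass nub 14 mm across and 4 mm long at the + end; 80 mm long over all. Origin at the middle of the 80 mm; x points to the + end; lying on the table its origin is 17 mm up. May be absent
- cell3_plus (a point): tip of the brass nub of cell3, 40 mm from its origin along its x
- cell4: big rechargeable cell, square blue jacket, yellow band at its + end, about 150 g: jacket 34 x 34 x 76 mm, then a brass nub 14 mm across and 4 mm long at the + end; 80 mm long over all. Origin at the middle of the 80 mm; x points to the + end; lying on the table its origin is 17 mm up. May be absent
- cell4_plus (a point): tip of the brass nub of cell4, 40 mm from its origin along its x
- bay1 (a point): bay 1 of the carriage (1 to 4, left to right, 68 mm apart): where the middle of a seated cell lies, 17 mm above the bay's flat floor (31 mm above the table); x points away from the robot, along the seated cell to its + end. Low cheeks (16 mm high, 40 mm apart) guide it at x -62 to -26 and +26 to +48 mm; between them the sides are open, 34 mm clear between neighbouring cells
- bay1_contact (a point): fixed + contact of bay 1, where a seated nub tip touches the far wall (22 mm high over the bay floor, 8 thick), 40 mm beyond the bay's middle. Opposite, a brass plate on a coil spring (30 mm wide, 1 to 32 mm over the floor), 72 mm off at rest, can be pushed 20 mm back towards the robot (2 N, rising to 8 N); a seated cell holds it 8 mm in. Housing behind it: 34 mm high, 100 to 116 mm from here
- bay2 (a point): bay 2 of the carriage (1 to 4, left to right, 68 mm apart): where the middle of a seated cell lies, 17 mm above the bay's flat floor (31 mm above the table); x points away from the robot, along the seated cell to its + end. Low cheeks (16 mm high, 40 mm apart) guide it at x -62 to -26 and +26 to +48 mm; between them the sides are open, 34 mm clear between neighbouring cells
- bay2_contact (a point): fixed + contact of bay 2, where a seated nub tip touches the far wall (22 mm high over the bay floor, 8 thick), 40 mm beyond the bay's middle. Opposite, a brass plate on a coil spring (30 mm wide, 1 to 32 mm over the floor), 72 mm off at rest, can be pushed 20 mm back towards the robot (2 N, rising to 8 N); a seated cell holds it 8 mm in. Housing behind it: 34 mm high, 100 to 116 mm from here
- bay3 (a point): bay 3 of the carriage (1 to 4, left to right, 68 mm apart): where the middle of a seated cell lies, 17 mm above the bay's flat floor (31 mm above the table); x points away from the robot, along the seated cell to its + end. Low cheeks (16 mm high, 40 mm apart) guide it at x -62 to -26 and +26 to +48 mm; between them the sides are open, 34 mm clear between neighbouring cells
- bay3_contact (a point): fixed + contact of bay 3, where a seated nub tip touches the far wall (22 mm high over the bay floor, 8 thick), 40 mm beyond the bay's middle. Opposite, a brass plate on a coil spring (30 mm wide, 1 to 32 mm over the floor), 72 mm off at rest, can be pushed 20 mm back towards the robot (2 N, rising to 8 N); a seated cell holds it 8 mm in. Housing behind it: 34 mm high, 100 to 116 mm from here
- bay4 (a point): bay 4 of the carriage (1 to 4, left to right, 68 mm apart): where the middle of a seated cell lies, 17 mm above the bay's flat floor (31 mm above the table); x points away from the robot, along the seated cell to its + end. Low cheeks (16 mm high, 40 mm apart) guide it at x -62 to -26 and +26 to +48 mm; between them the sides are open, 34 mm clear between neighbouring cells
- bay4_contact (a point): fixed + contact of bay 4, where a seated nub tip touches the far wall (22 mm high over the bay floor, 8 thick), 40 mm beyond the bay's middle. Opposite, a brass plate on a coil spring (30 mm wide, 1 to 32 mm over the floor), 72 mm off at rest, can be pushed 20 mm back towards the robot (2 N, rising to 8 N); a seated cell holds it 8 mm in. Housing behind it: 34 mm high, 100 to 116 mm from here
- gold_tin: bystander to leave alone: olive-green lidded tin, 68 mm across, 74 mm tall, origin at the middle of its underside
- grey_pot: bystander to leave alone: small grey pot with a white cap, 32 mm across, 55 mm tall, origin at the middle of its underside
There are look-alikes about, which are no part of the job. What is shaped like the cell4 but turquoise is not meant.

How it is judged:
On the way, in this order (a step that is already met when the one before it is completed fails the run):
1. the carriage is pulled fully out (within 4 mm of its stop) (value of joint carriage above 0.101 m), for 0.2 s.
2. every cell present is seated in a bay, + end to the far contact (((distance between cell1 and bay1 below 0.006 m and distance between cell1_plus and bay1_contact below 0.007 m) or (distance between cell1 and bay2 below 0.006 m and distance between cell1_plus and bay2_contact below 0.007 m) or (distance between cell1 and bay3 below 0.006 m and distance between cell1_plus and bay3_contact below 0.007 m) or (distance between cell1 and bay4 below 0.006 m and distance between cell1_plus and bay4_contact below 0.007 m)) and ((distance between cell2 and bay1 below 0.006 m and distance between cell2_plus and bay1_contact below 0.007 m) or (distance between cell2 and bay2 below 0.006 m and distance between cell2_plus and bay2_contact below 0.007 m) or (distance between cell2 and bay3 below 0.006 m and distance between cell2_plus and bay3_contact below 0.007 m) or (distance between cell2 and bay4 below 0.006 m and distance between cell2_plus and bay4_contact below 0.007 m)) and ((distance between cell3 and bay1 below 0.006 m and distance between cell3_plus and bay1_contact below 0.007 m) or (distance between cell3 and bay2 below 0.006 m and distance between cell3_plus and bay2_contact below 0.007 m) or (distance between cell3 and bay3 below 0.006 m and distance between cell3_plus and bay3_contact below 0.007 m) or (distance between cell3 and bay4 below 0.006 m and distance between cell3_plus and bay4_contact below 0.007 m)) and ((distance between cell4 and bay1 below 0.006 m and distance between cell4_plus and bay1_contact below 0.007 m) or (distance between cell4 and bay2 below 0.006 m and distance between cell4_plus and bay2_contact below 0.007 m) or (distance between cell4 and bay3 below 0.006 m and distance between cell4_plus and bay3_contact below 0.007 m) or (distance between cell4 and bay4 below 0.006 m and distance between cell4_plus and bay4_contact below 0.007 m))), for 0.3 s.
3. the carriage is home (within 4 mm) with every cell still seated (all of step 2 and value of joint carriage below 0.004 m), for 0.2 s.
4. the start button is pressed (at least 4 mm) while the carriage is home and the cells seated (all of step 3 and value of joint start above 0.004 m), for 0.05 s.
At the end, for the whole second after the job is handed in: Every cell present lies at rest in a bay (its middle within 6 mm of the bay's middle, its nub tip within 7 mm of the far contact), the carriage is within 4 mm of home, and the start button is up again (all of step 3 and value of joint start below 0.0015 m and linear speed of each of cell1, cell2, cell3, cell4 below 0.02 m/s); the robot touches nothing.
It fails at once if the tin is pushed more than 3 cm or knocked over (distance of gold_tin from where it was at the start of the episode above 0.03 m or angle between gold_tin's own z axis and vertical above 0.5 rad).
It fails at once if the grey pot is pushed more than 3 cm or knocked over (distance of grey_pot from where it was at the start of the episode above 0.03 m or angle between grey_pot's own z axis and vertical above 0.5 rad).
Of cell1, cell2, cell3, cell4 only 3 to 4 are there at a start; the rules pass over those that are not, and their reading is None.
At some moment in a run one of cell1, cell2, cell3, cell4 may be knocked a few centimetres aside while the robot is not near it.
Once in a run the grip may slacken for a moment while it holds something.
It also fails if it takes over 210 s, if anything falls off the work surface, if the arm or the gripper's body presses on something with over 40 N, if the wrist force passes 120 N, or if a joint passes its speed limit or range.

## Robot

A 7-joint arm with a two-finger parallel gripper is mounted at the origin on the work surface; the furniture and walls round the work are solid. World frame = base frame: x ahead of the robot, y to its left, z up, the work surface at z = 0. Lengths are in m, angles in rad, forces in N, time in s.
With the tool pointing down it reaches from about 0.425 to 0.875 m from the base axis. Payload 8.4 kg.
Tool frame: the origin (TCP) lies on the front face of the gripper's body, between the roots of the fingers; the fingertips stand 73 mm ahead of it and the grasp point (between the pads) lies 54 mm ahead of it; z points along the fingers, y is the line along which they close (so a half turn about z gives the same grasp; the last joint's range is limited). The gripper opens to 85 mm and grips with 20 to 120 N. Pads are 22 mm wide; open, the fingers measure 114 mm over their backs; the gripper's body (76 mm by 85 mm) begins 54 mm behind the grasp point. The pads swing forward as they close: fully open they stand 13 mm farther back than shut.
Start: joints at [1.148, 0.333, 0.04, 1.465, -0.013, 1.343, -0.059], TCP at [0.207, -0.616, 0.304] pointing down, gripper open.
Joint ranges: [-2.58, 2.58], [-0.38, 2.09], [-1.3, 1.39], [0.25, 2.4], [-1.5, 4.64], [0.08, 2.09], [-2.65, 2.65]. Speed limits (rad/s): [2.22, 2.22, 2.79, 2.79, 3.14, 3.14, 3.14].

## Interface

Orientations are given as a rotation vector (axis times angle).
In Python, from cell import env gives the robot as it stands.
- The arm moves only by the shell command python3 -m creep 'ROWS' [FORCE]. ROWS is JSON, a list of rows, each a list of 7 numbers: the opening, from 0 (shut) to 1 (fully open), then the shift along the tool's x, y, z in cm, then the turn, a rotation vector about the tool's x, y, z in degrees. A call has 1 to 20 rows; each row is the pose to reach, as a shift and turn from the pose commanded when the call began, along the tool's axes at that moment; what a row does not reach only later rows make up. A row lasts 1/12 s, in which the tool goes at most 41.7 mm and 7.16 degrees, less where a joint would pass 70% of its speed; a pose out of reach is approached as far as the arm can. A call with a gripper value outside its range is refused whole. The fingers move at their own pace and stop on an object; FORCE is the grip in N (left out, the last holds). Time passes only in rows, so rows that repeat a pose let the fingers close. It gives the time, the measured TCP pose, the force, the opening and the grip force at its end, in the units of the state.
- env.get_state(): the state, without advancing time (a new reading comes with each control period).
- env.camera(name): name is "scene" or "top"; returns a dict with "img" (400x640x3 uint8, red, green, blue), "range_z" (400x640 float32, m along the optical axis (not along the pixel's ray), 0 where there is no reading), "mtx" (3x3 intrinsics, pixels), "dist_coeffs" ([k1, k2, p1, p2, k3] as OpenCV has them; the pictures are not rectified), "R" (3x3) and "t" (3): a world point X has camera coordinates R X + t. Camera axes: x right, y down, z forward; pixel columns grow to the right and rows downward; lengths in m; the calibration is good to about 2 mm. A picture is of the moment at which its call begins.
- env.job_done(): hands the job in; it is judged then, once.
The state is a dict: "time_s": time; "joint_positions": joint angles; "qvel": joint speeds; "effort": joint torques, N m; "eef_pos": TCP position; "tcp_rot": TCP orientation; "ft_force": force on the tool from outside, world axes, zero at the start; "torque": the same for the moment, N m; "width": finger opening in m; "gripper_force": force on a finger pad.
Only numpy, scipy, OpenCV 4.12 (cv2) and the standard library are available. Lean on these libraries where they do the work, as an engineer would, in place of code of your own. Each camera call takes 0.05 s, during which the arm holds its last target. There are 200 camera calls.

## Working session

There is one attempt and no reset: what is moved stays moved. The work goes in short steps, Python scripts to look and compute and a shell command to move; the robot and the scene stay as the last step left them, time stands still between calls to the robot, and variables do not carry over. Pictures are saved under pics/ and viewed, at most 14 in all, crops included, and the job is handed in when it is done.

```bash
ls; mkdir -p pics
python3 - <<'E'
from cell import env
import cv2,numpy as np
s=env.get_state();print(s)
for n in("scene","top"):
    c=env.camera(n);cv2.imwrite(f"pics/{n}0.png",c["img"][:,:,::-1]);np.savez(f"pics/{n}0.npz",**c)
    print(n,c["mtx"],c["dist_coeffs"],c["R"],c["t"],-c["R"].T@c["t"])
E
```

```text
pics
{'time_s': 0.0, 'joint_positions': array([ 1.14778599,  0.33394938,  0.0399    ,  1.46628682, -0.01338637,
        1.34324709, -0.05850713]), 'qvel': array([ 0.00089824,  0.00098937,  0.00045742,  0.00054968, -0.00081192,
        0.00108248, -0.00062708]), 'effort': array([ 5.03281649e-05, -6.58558130e+01,  1.36513028e+00, -4.05548072e+01,
        1.66921376e-02,  1.27895322e-02, -1.69388301e-05]), 'eef_pos': array([ 0.20667618, -0.61592196,  0.30298903]), 'tcp_rot': array([-3.09896262e+00, -5.06095045e-01,  6.16968069e-04]), 'ft_force': array([ 0.18890041,  0.4546581 , -0.1539642 ]), 'torque': array([ 0.0139348 , -0.02200401,  0.04951964]), 'gripper_force': 0.0, 'width': 0.08562318302499125}
scene [[437.67500423   0.         320.63080959]
 [  0.         437.67500423 211.01029835]
 [  0.           0.           1.        ]] [-0.08295479  0.          0.          0.          0.        ] [[ 0.90814348 -0.41848731  0.01199105]
 [-0.30681986 -0.68475901 -0.66103455]
 [ 0.28484555  0.59663513 -0.75025965]] [-0.44456051  0.31096215  1.53694403] [ 0.06134242 -0.8901036   1.36399455]
top [[365.865253     0.         313.67261496]
 [  0.         365.865253   199.49445484]
 [  0.           0.           1.        ]] [-0.01940591  0.          0.          0.          0.        ] [[-0.01350348 -0.99958305 -0.02552238]
 [-0.99443008  0.01609345 -0.10416244]
 [ 0.10452975  0.02397367 -0.99423277]] [0.14030554 0.54794787 1.13030946] [0.4286395  0.10433101 1.18444722]
```

View pics/top0.png

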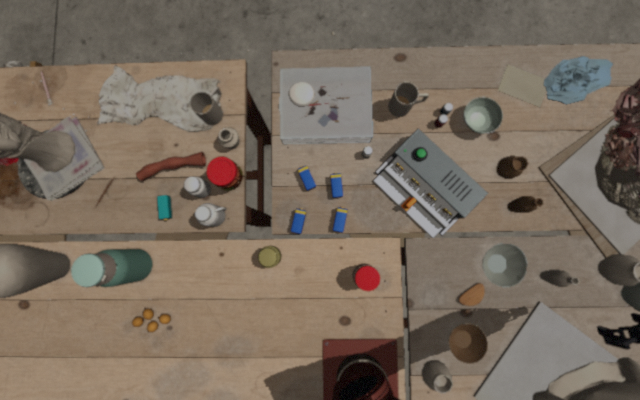

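View pics/scene0.png

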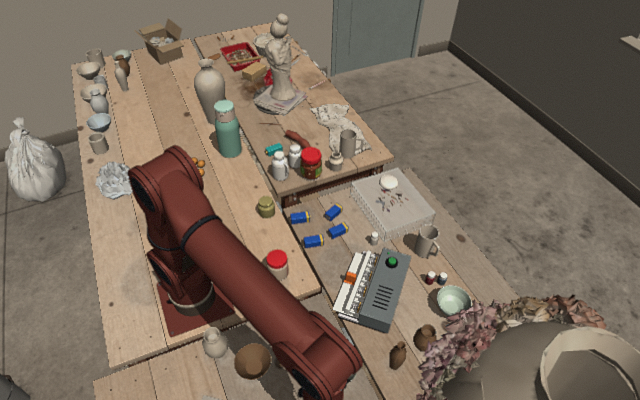

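```bash
cat > h.py <<'E'
import cv2,numpy as np
from cell import env
def grab(n,tag):
    c=env.camera(n);cv2.imwrite(f"pics/{n}{tag}.png",c["img"][:,:,::-1]);np.savez(f"pics/{n}{tag}.npz",**c);return c
def load(n,tag): return dict(np.load(f"pics/{n}{tag}.npz"))
def rays(c,uv):
    p=cv2.undistortPoints(np.asarray(uv,float).reshape(-1,1,2),c["mtx"],c["dist_coeffs"])[:,0]
    return np.c_[p,np.ones(len(p))]
def onplane(c,uv,z):
    d=rays(c,uv)@c["R"];o=-c["R"].T@c["t"]
    return o+d*((z-o[2])/d[:,2])[:,None]
def cloud(c):
    v,u=np.mgrid[:400,:640];r=rays(c,np.c_[u.ravel(),v.ravel()])
    return (((r*c["range_z"].reshape(-1,1))-c["t"])@c["R"]).reshape(400,640,3)
def hsv(c): return cv2.cvtColor(c["img"],cv2.COLOR_RGB2HSV)
def blobs(m,amin):
    n,l,s,ce=cv2.connectedComponentsWithStats(m.astype(np.uint8))
    return [(l==i) for i in range(1,n) if s[i,4]>=amin]
def pix(m): v,u=np.nonzero(m);return np.c_[u,v]
E
cat > meas.py <<'E'
from h import *
import sys
tag=sys.argv[1]
for n in("top","scene"):
    c=load(n,tag);H=hsv(c);P=cloud(c);h,s,v=H[...,0],H[...,1],H[...,2]
    print(n)
    near=(P[...,0]>.3)&(P[...,0]<1.0)&(abs(P[...,1])<.6)
    bl=(h>105)&(h<128)&(s>130)&(v>60)&near
    ye=(h>18)&(h<35)&(s>130)&(v>110)&near
    for b in blobs(bl,40):
        w=P[b];top=np.median(w[:,2]);m=onplane(c,pix(b),.034)[:,:2]
        k=cv2.dilate(b.astype(np.uint8),np.ones((9,9)))>0
        y=onplane(c,pix(ye&k),.034)[:,:2]
        r=cv2.minAreaRect((np.r_[m,y]*1000).astype(np.float32))
        print(' cell px',pix(b).mean(0).round(),'z',top.round(3),'blue',m.mean(0).round(4),'yel',len(y),y.mean(0).round(4) if len(y) else '', 'rect',np.round(r[0]),np.round(r[1]),round(r[2],1),'dir',np.degrees(np.arctan2(*(y.mean(0)-m.mean(0))[::-1])).round(1) if len(y) else '')
    g=(h>50)&(h<80)&(s>150)&near
    for b in blobs(g,15):
        print(' green',pix(b).mean(0).round(1),b.sum(),np.median(P[b],0).round(4))
    o=(h>5)&(h<18)&(s>190)&(v>130)&near&(P[...,2]>.03)
    for b in blobs(o,10): print(' orange',pix(b).mean(0).round(1),b.sum(),np.median(P[b],0).round(4),P[b][:,2].max().round(4))
    t=near&(P[...,2]>.069)&(P[...,2]<.080)
    for b in blobs(t,600):
        w=P[b];r=cv2.minAreaRect((w[:,:2]*1000).astype(np.float32));print(' plane74',b.sum(),pix(b).mean(0).round(),w[:,2].mean().round(4),w.mean(0).round(3),r)
E
python3 - <<'E'
from h import *
c=load("top","0");i=cv2.imread("pics/top0.png")
cv2.imwrite("pics/t1.png",cv2.resize(i[120:270,240:500],None,fx=3,fy=3,interpolation=cv2.INTER_CUBIC))
E
python3 meas.py 0
```

```text
top
 cell px [307. 179.] z 0.033 blue [0.614  0.1521] yel 16 [0.6485 0.167 ] rect [618. 154.] [70. 31.] 22.5 dir 23.3
 cell px [336. 187.] z 0.034 blue [0.5878 0.0601] yel 13 [0.6253 0.062 ] rect [593.  61.] [32. 67.] 89.1 dir 2.9
 cell px [339. 222.] z 0.034 blue [0.4782 0.0532] yel 14 [0.5147 0.0469] rect [483.  52.] [31. 68.] 77.5 dir -9.8
 cell px [297. 223.] z 0.034 blue [0.4756 0.1843] yel 15 [0.5119 0.1759] rect [480. 183.] [33. 69.] 76.1 dir -13.0
 green [417.7 153.4] 20 [ 0.6782 -0.186   0.0955]
 plane74 3131 [442. 174.] 0.0744 [ 0.619 -0.262  0.074] ((623.1094360351562, -259.3858337402344), (291.31640625, 109.63117980957031), 44.7838134765625)
scene
 cell px [333. 212.] z 0.029 blue [0.61  0.143] yel 14 [0.6465 0.1599] rect [613. 144.] [88. 43.] 25.0 dir 24.9
 cell px [298. 218.] z 0.029 blue [0.4696 0.1731] yel 20 [0.505  0.1642] rect [475. 173.] [54. 70.] 76.4 dir -14.1
 cell px [337. 231.] z 0.029 blue [0.5822 0.0495] yel 20 [0.6201 0.051 ] rect [587.  51.] [77. 49.] 3.9 dir 2.2
 cell px [312. 241.] z 0.029 blue [0.4716 0.0428] yel 21 [0.5069 0.0345] rect [477.  43.] [53. 70.] 75.9 dir -13.3
 green [391.5 260.8] 46 [ 0.6747 -0.195   0.0927]
 orange [351.  275.6] 41 [ 0.529  -0.1699  0.0564] 0.0659
 plane74 1948 [385. 286.] 0.0732 [ 0.612 -0.266  0.073] ((620.46142578125, -257.21197509765625), (294.34051513671875, 108.8719253540039), 44.549530029296875)
```

View pics/t1.png

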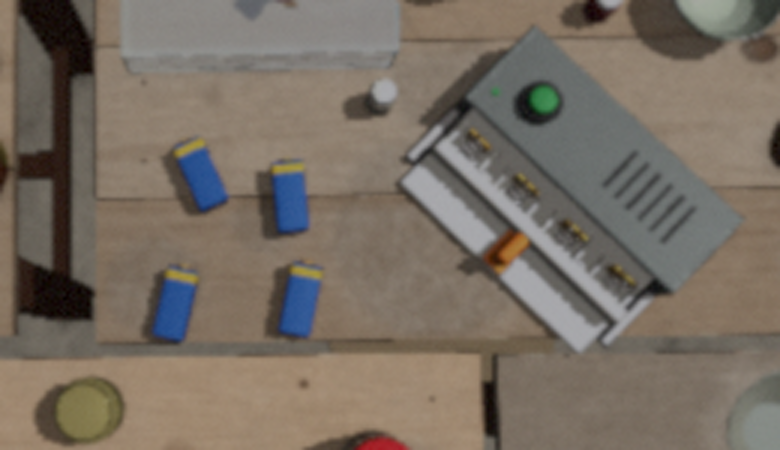

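```bash
cat > plan.py <<'E'
# plan.py x y zgrasp yaw_of_tool_y(deg): shift cm + turn deg in tool axes from the present pose
import sys,numpy as np
from cell import env
from scipy.spatial.transform import Rotation as Ro
x,y,z,a=map(float,sys.argv[1:5]);a=np.radians(a)
s=env.get_state();R0=Ro.from_rotvec(s["tcp_rot"]).as_matrix()
yt=np.array([np.cos(a),np.sin(a),0]);zt=np.array([0,0,-1.]);R1=np.c_[np.cross(yt,zt),yt,zt]
d=R0.T@(np.array([x,y,z+.054])-s["eef_pos"])*100
print("shift",d.round(2),"turn",np.degrees(Ro.from_matrix(R0.T@R1).as_rotvec()).round(1),"tcp",s["eef_pos"].round(4),"w",s["width"].round(4),"q",s["joint_positions"].round(2),"t",round(s["time_s"],1))
E
python3 - <<'E'
from h import *
c=load("top","0");H=hsv(c);h,s,v=H[...,0],H[...,1],H[...,2]
m=(h>3)&(h<18)&(s>150)&(v>90);m[:190]=0;m[215:]=0;m[:,:395]=0;m[:,425:]=0
p=pix(m);w=onplane(c,p,.064);r=cv2.minAreaRect((w[:,:2]*1000).astype(np.float32));print(len(p),p.mean(0),w.mean(0),r,np.median(cloud(c)[m],0))
X=np.array([.7046,-.7096]);Y=np.array([.7096,.7046]);O=np.array([.6107,-.2471])
for q in (w.mean(0)[:2],np.array(r[0])/1000,np.array([.6782,-.186])):print(X@(q-O),Y@(q-O))
E
python3 plan.py 0.531 -0.168 0.15 44.8
```

```text
67 [409.44776119 202.74626866] [ 0.53169391 -0.16173672  0.064     ] ((531.748779296875, -158.07192993164062), (21.410924911499023, 41.684356689453125), 43.591941833496094) [ 0.53375386 -0.16398526  0.05912537]
-0.11624147091889302 0.0040842460552437485
-0.11880334862792967 0.006705391959228511
0.004203940000000014 0.09094906Traceback (most recent call last):
  File "plan.py", line 9, in <module>
    print("shift",d.round(2),"turn",np.degrees(Ro.from_matrix(R0.T@R1).as_rotvec()).round(1),"tcp",s["eef_pos"].round(4),"w",s["width"].round(4),"q",s["joint_positions"].round(2),"t",round(s["time_s"],1))
                                                                                                                             ^^^^^^^^^^^^^^^^
AttributeError: 'float' object has no attribute 'round'
```

```bash
sed -i 's/s\["width"\].round(4)/round(float(s["width"]),4)/' plan.py; python3 plan.py 0.5300 -0.165 0.15 44.8
```

```text
shift [ 45.   -32.45   9.96] turn [-1.000e-01 -1.000e-01 -1.162e+02] tcp [ 0.2067 -0.6159  0.3031] w 0.0854 q [ 1.15  0.33  0.04  1.47 -0.01  1.34 -0.06] t 0.1
```

```bash
python3 -m creep '[[1,45,-32.45,5,0,0,-116.2],[1,45,-32.45,5,0,0,-116.2],[1,45,-32.45,5,0,0,-116.2],[1,45,-32.45,5,0,0,-116.2],[1,45,-32.45,5,0,0,-116.2],[1,45,-32.45,5,0,0,-116.2],[1,45,-32.45,5,0,0,-116.2],[1,45,-32.45,5,0,0,-116.2],[1,45,-32.45,5,0,0,-116.2],[1,45,-32.45,5,0,0,-116.2],[1,45,-32.45,5,0,0,-116.2],[1,45,-32.45,5,0,0,-116.2],[1,45,-32.45,5,0,0,-116.2],[1,45,-32.45,5,0,0,-116.2],[1,45,-32.45,5,0,0,-116.2],[1,45,-32.45,5,0,0,-116.2],[1,45,-32.45,5,0,0,-116.2],[1,45,-32.45,5,0,0,-116.2],[1,45,-32.45,10,0,0,-116.2],[1,45,-32.45,10,0,0,-116.2]]'; python3 plan.py 0.5300 -0.165 0.053 44.8
```

```text
time_s: 1.77
eef_pos: [0.5282, -0.1653, 0.1998]
tcp_rot: [-1.21, -2.894, 0.001]
ft_force: [-1.1, -0.7, -1.8]
width: 0.0854
gripper_force: 0.0
shift [-0.14  0.17  9.28] turn [-0.1 -0.2 -0.2] tcp [ 0.5282 -0.1653  0.1998] w 0.0854 q [ 0.68  0.27 -0.52  1.8   0.15  1.11  0.88] t 1.8
```

```bash
python3 -m creep '[[1,-0.14,0.17,5,0,0,0],[1,-0.14,0.17,9.3,0,0,0],[1,-0.14,0.17,9.3,0,0,0],[1,-0.14,0.17,9.3,0,0,0],[0,-0.14,0.17,9.3,0,0,0],[0,-0.14,0.17,9.3,0,0,0],[0,-0.14,0.17,9.3,0,0,0],[0,-0.14,0.17,9.3,0,0,0],[0,-0.14,0.17,9.3,0,0,0],[0,-0.14,0.17,9.3,0,0,0],[0,-0.14,0.17,9.3,0,0,0],[0,-0.14,0.17,9.3,0,0,0],[0,-0.14,0.17,9.3,0,0,0]]' 50
```

```text
time_s: 2.85
eef_pos: [0.5333, -0.1649, 0.1121]
tcp_rot: [1.208, 2.898, 0.001]
ft_force: [1.0, 1.6, 6.6]
width: 0.0153
gripper_force: 51.7
```

```bash
python3 -m creep '[[0,1.5,0,0,0,0,0],[0,3,0,0,0,0,0],[0,4.5,0,0,0,0,0],[0,6,0,0,0,0,0],[0,7.5,0,0,0,0,0],[0,9,0,0,0,0,0],[0,10,0,0,0,0,0],[0,10.6,0,0,0,0,0],[0,10.8,0,0,0,0,0],[0,10.8,0,0,0,0,0],[0,10.8,0,0,0,0,0],[0,10.8,0,0,0,0,0],[0,10.8,0,0,0,0,0],[0,10.8,0,0,0,0,0]]'
```

```text
time_s: 4.02
eef_pos: [0.4637, -0.0945, 0.1142]
tcp_rot: [1.207, 2.879, 0.001]
ft_force: [30.7, -25.3, -16.7]
width: 0.0148
gripper_force: 50.8
```

```bash
python3 -m creep '[[0,-0.4,0,0,0,0,0],[0,-0.4,0,0,0,0,0],[0.5,-0.4,0,0,0,0,0],[0.5,-0.4,0,0,0,0,0],[0.8,-0.4,0,0,0,0,0],[0.8,-0.4,0,0,0,0,0],[1,-0.4,0,-4,0,0,0],[1,-0.4,0,-8,0,0,0],[1,-0.4,0,-12,0,0,0],[1,-0.4,12,-14,0,0,0],[1,-0.4,20,-14,0,0,0],[1,-0.4,20,-14,0,0,0],[1,-0.4,20,-14,0,0,0],[1,-0.4,20,-14,0,0,0]]'
python3 - <<'E'
from h import *
for n in("top","scene"):grab(n,"1")
i=cv2.imread("pics/top1.png");cv2.imwrite("pics/t2.png",cv2.resize(i[120:270,240:500],None,fx=3,fy=3,interpolation=cv2.INTER_CUBIC))
E
python3 meas.py 1
```

```text
time_s: 5.18
eef_pos: [0.6023, 0.0519, 0.2509]
tcp_rot: [-1.207, -2.9, -0.001]
ft_force: [-0.6, -0.2, -0.3]
width: 0.0858
gripper_force: 0.0
top
 cell px [307. 180.] z 0.034 blue [0.6139 0.1521] yel 15 [0.6487 0.1661] rect [619. 153.] [70. 31.] 24.1 dir 22.0
 cell px [336. 188.] z 0.034 blue [0.5859 0.0608] yel 4 [0.6246 0.0727] rect [593.  60.] [70. 33.] 7.0 dir 17.1
 cell px [339. 222.] z 0.034 blue [0.4779 0.0532] yel 14 [0.5147 0.0469] rect [483.  52.] [31. 68.] 76.8 dir -9.7
 cell px [297. 223.] z 0.034 blue [0.4757 0.1843] yel 16 [0.5118 0.175 ] rect [480. 183.] [32. 69.] 76.5 dir -14.5
 plane74 3138 [442. 174.] 0.0743 [ 0.619 -0.262  0.074] ((622.9940795898438, -259.3453063964844), (291.23931884765625, 109.15686798095703), 44.6085319519043)
scene
 cell px [333. 212.] z 0.03 blue [0.608  0.1427] yel 1 [0.6417 0.1338] rect [608. 143.] [76. 43.] 21.4 dir -14.7
 cell px [298. 218.] z 0.029 blue [0.4694 0.173 ] yel 20 [0.505  0.1642] rect [475. 173.] [54. 71.] 76.4 dir -14.0
 cell px [337. 230.] z 0.03 blue [0.5822 0.0497] yel 19 [0.6202 0.0509] rect [587.  51.] [77. 49.] 3.9 dir 1.7
 cell px [312. 241.] z 0.029 blue [0.4712 0.0424] yel 21 [0.5069 0.0345] rect [477.  43.] [53. 70.] 76.4 dir -12.5
 green [391.5 260.5] 41 [ 0.6746 -0.194   0.0934]
 orange [327.2 268.2] 44 [ 0.4665 -0.106   0.0539] 0.0647
 plane74 1954 [386. 286.] 0.0733 [ 0.613 -0.266  0.073] ((620.61376953125, -257.3216857910156), (294.4788818359375, 108.75221252441406), 44.436458587646484)
```

View pics/t2.png

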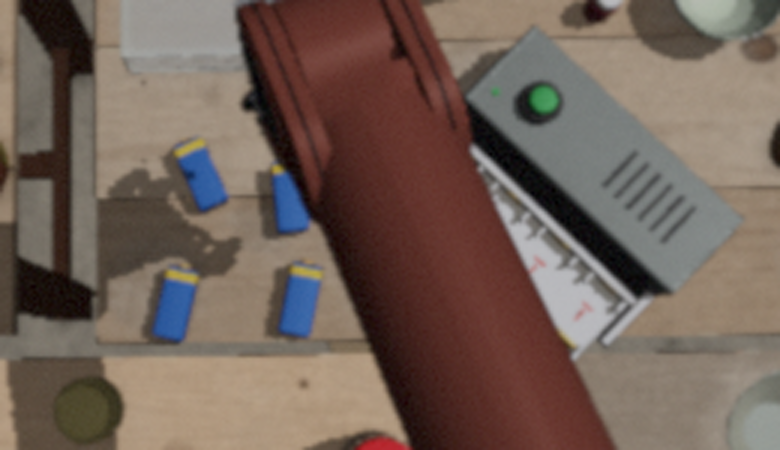

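```bash
python3 - <<'E'
from h import *
c=load("scene","0")
a=onplane(c,[(351,275.6),(327.2,268.2)],.056);print(a,np.linalg.norm(a[1]-a[0]))
E
python3 plan.py 0.482 0.183 0.15 76.5
```

```text
[[ 0.52856142 -0.17024567  0.056     ]
 [ 0.46526843 -0.1071942   0.056     ]] 0.08933918135986048
shift [17.57  0.5   4.71] turn [  0.2  -0.1 -31.4] tcp [0.603  0.0553 0.2505] w 0.0853 q [ 0.38  0.35 -0.67  1.62  0.22  1.25  0.45] t 5.3
```

```bash
python3 -m creep '[[1,17.6,0.5,4.7,0,0,-31.4],[1,17.6,0.5,4.7,0,0,-31.4],[1,17.6,0.5,4.7,0,0,-31.4],[1,17.6,0.5,4.7,0,0,-31.4],[1,17.6,0.5,4.7,0,0,-31.4],[1,17.6,0.5,4.7,0,0,-31.4],[1,17.6,0.5,4.7,0,0,-31.4],[1,17.6,0.5,4.7,0,0,-31.4],[1,17.6,0.5,4.7,0,0,-31.4],[1,17.6,0.5,4.7,0,0,-31.4]]'
python3 - <<'E'
from h import *
for n in("top","scene"):grab(n,"2")
i=cv2.imread("pics/top2.png");a=cv2.resize(i[130:270,330:510],None,fx=4,fy=4,interpolation=cv2.INTER_CUBIC)
cv2.imwrite("pics/t3.png",a)
c=load("top","2");H=hsv(c);h,s,v=H[...,0],H[...,1],H[...,2]
m=(h>3)&(h<18)&(s>150)&(v>90);m[:190]=0;m[250:]=0;m[:,:360]=0;m[:,425:]=0
for b in blobs(m,15):
    p=pix(b);w=onplane(c,p,.064);r=cv2.minAreaRect((w[:,:2]*1000).astype(np.float32));print(len(p),p.mean(0),w.mean(0),r,np.median(cloud(c)[b],0))
E
python3 plan.py 0.482 0.183 0.025 76.5
```

```text
time_s: 6.12
eef_pos: [0.4817, 0.1769, 0.204]
tcp_rot: [0.383, 3.118, 0.0]
ft_force: [0.3, 0.1, -0.2]
width: 0.0852
gripper_force: 0.0
81 [389.0617284  223.25925926] [ 0.46994824 -0.09736503  0.064     ] ((470.0144958496094, -96.42182922363281), (21.30487823486328, 41.23823165893555), 43.61496353149414) [ 0.47066849 -0.10024942  0.05951696]
shift [ 0.07  0.56 12.5 ] turn [ 0.  -0.  -0.4] tcp [0.4814 0.1774 0.204 ] w 0.0854 q [ 0.33  0.23 -0.85  1.88  0.19  1.11  0.73] t 6.2
```

View pics/t3.png

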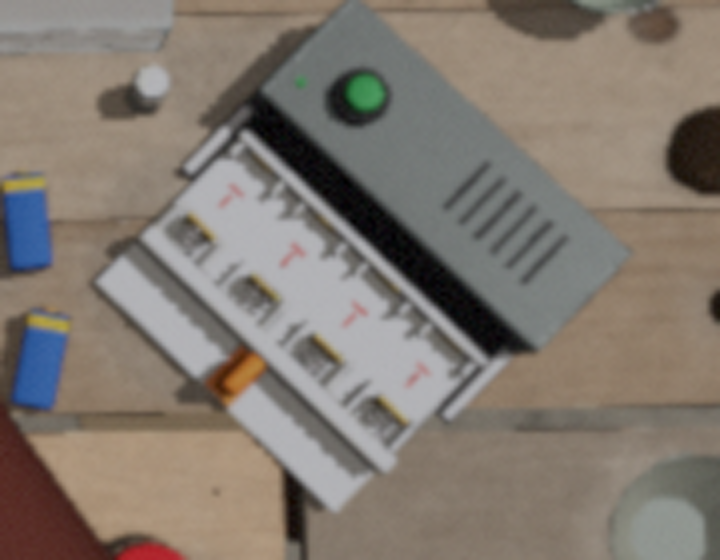

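Run:
```python
from h import *
c=load("top","2")
X=np.array([.7046,-.7096]);Y=np.array([.7096,.7046]);O=np.array([.6107,-.2471])
def P(n,pts,z):
    w=onplane(c,[(330+u/4,130+v/4) for u,v in pts],z)[:,:2]-O
    print(n,np.c_[w@X,w@Y].round(4).tolist())
P("wall out z36",[(245,130),(490,358)],.036)
P("wall in z36",[(238,140),(480,365)],.036)
P("hood edge z74",[(262,92),(535,350)],.074)
P("plate tops z46",[(205,230),(270,288),(335,347),(400,410)],.046)
P("housing top near edge z48",[(140,238),(385,470)],.048)
P("carriage near edge",[(95,280),(335,510)],.02)
# profile across hood/wall along dock x at y=0, rectified
M=[]
img=c["img"].astype(np.float32)
for y in(-.075,-.015,.05):
  xs=np.arange(-.2,-.02,.003)
  w=O+xs[:,None]*X+y*Y
  cam=(np.c_[w,np.full(len(xs),.036)]);uv,_=cv2.projectPoints(cam,cv2.Rodrigues(c["R"])[0],c["t"],c["mtx"],c["dist_coeffs"])
  g=cv2.remap(img.mean(2),uv[:,0,:1].astype(np.float32),uv[:,0,1:].astype(np.float32),1)[:,0]
  print(y,[(int(round(a*1000)),int(b)) for a,b in zip(xs,g)][30:])
```

```text
wall out z36 [[-0.0557, 0.1298], [-0.0547, -0.1303]]
wall in z36 [[-0.0655, 0.1283], [-0.0642, -0.1284]]
hood edge z74 [[-0.0356, 0.1404], [-0.0373, -0.1422]]
plate tops z46 [[-0.1383, 0.0977], [-0.1362, 0.0304], [-0.1347, -0.0369], [-0.1355, -0.1057]]
housing top near edge z48 [[-0.1786, 0.1297], [-0.1776, -0.1281]]
carriage near edge [[-0.2231, 0.1323], [-0.2228, -0.1274]]
-0.075 [(-110, 179), (-107, 179), (-104, 178), (-101, 178), (-98, 179), (-95, 179), (-92, 176), (-89, 169), (-86, 156), (-83, 139), (-80, 119), (-77, 127), (-74, 132), (-71, 130), (-68, 112), (-65, 124), (-62, 157), (-59, 164), (-56, 127), (-53, 62), (-50, 17), (-47, 13), (-44, 12), (-41, 8), (-38, 16), (-35, 14), (-32, 13), (-29, 24), (-26, 54), (-23, 90), (-20, 112)]
-0.015 [(-110, 179), (-107, 179), (-104, 179), (-101, 179), (-98, 179), (-95, 180), (-92, 179), (-89, 179), (-86, 179), (-83, 175), (-80, 159), (-77, 129), (-74, 108), (-71, 101), (-68, 88), (-65, 107), (-62, 151), (-59, 163), (-56, 125), (-53, 58), (-50, 17), (-47, 16), (-44, 11), (-41, 7), (-38, 9), (-35, 13), (-32, 12), (-29, 19), (-26, 48), (-23, 84), (-20, 108)]
0.05 [(-110, 179), (-107, 179), (-104, 179), (-101, 179), (-98, 179), (-95, 179), (-92, 178), (-89, 179), (-86, 179), (-83, 179), (-80, 168), (-77, 143), (-74, 113), (-71, 98), (-68, 83), (-65, 99), (-62, 143), (-59, 162), (-56, 131), (-53, 71), (-50, 22), (-47, 12), (-44, 12), (-41, 14), (-38, 11), (-35, 8), (-32, 8), (-29, 15), (-26, 45), (-23, 79), (-20, 104)]
```

```bash
python3 -m creep '[[1,0.07,0.56,4,0,0,-0.4],[1,0.07,0.56,8,0,0,-0.4],[1,0.07,0.56,11,0,0,-0.4],[1,0.07,0.56,12.5,0,0,-0.4],[1,0.07,0.56,12.5,0,0,-0.4],[1,0.07,0.56,12.5,0,0,-0.4],[0,0.07,0.56,12.5,0,0,-0.4],[0,0.07,0.56,12.5,0,0,-0.4],[0,0.07,0.56,12.5,0,0,-0.4],[0,0.07,0.56,12.5,0,0,-0.4],[0,0.07,0.56,12.5,0,0,-0.4],[0,0.07,0.56,12.5,0,0,-0.4],[0,0.07,0.56,8,0,0,-0.4],[0,0.07,0.56,4,0,0,-0.4],[0,0.07,0.56,0,0,0,-0.4],[0,0.07,0.56,0,0,0,-0.4],[0,0.07,0.56,0,0,0,-0.4]]' 70;  python3 plan.py 0.4752 -0.2556 0.13 44.8
```

```text
time_s: 7.63
eef_pos: [0.4826, 0.1839, 0.2064]
tcp_rot: [0.368, 3.115, 0.001]
ft_force: [-0.5, 0.1, -1.7]
width: 0.0326
gripper_force: 74.6
shift [ -9.51 -42.92   2.23] turn [ 0.2  0.2 31.7] tcp [0.4826 0.1839 0.2064] w 0.0326 q [ 0.33  0.24 -0.87  1.88  0.2   1.11  0.72] t 7.6
```

```bash
python3 -m creep '[[0,-9.5,-42.9,0,0,0,31.7],[0,-9.5,-42.9,0,0,0,31.7],[0,-9.5,-42.9,0,0,0,31.7],[0,-9.5,-42.9,0,0,0,31.7],[0,-9.5,-42.9,0,0,0,31.7],[0,-9.5,-42.9,0,0,0,31.7],[0,-9.5,-42.9,0,0,0,31.7],[0,-9.5,-42.9,0,0,0,31.7],[0,-9.5,-42.9,0,0,0,31.7],[0,-9.5,-42.9,0,0,0,31.7],[0,-9.5,-42.9,0,0,0,31.7],[0,-9.5,-42.9,0,0,0,31.7],[0,-9.5,-42.9,0,0,0,31.7],[0,-9.5,-42.9,2.2,0,0,31.7],[0,-9.5,-42.9,2.2,0,0,31.7],[0,-9.5,-42.9,2.2,0,0,31.7]]';  python3 plan.py 0.4752 -0.2556 0.064 44.8
python3 - <<'E'
from h import *
for n in("top","scene"):grab(n,"3")
a=cv2.imread("pics/top3.png")[150:270,360:500];b=cv2.imread("pics/scene3.png")[220:340,280:420]
cv2.imwrite("pics/t4.png",cv2.resize(np.hstack([a,b]),None,fx=2.8,fy=4,interpolation=cv2.INTER_CUBIC))
E
```

```text
time_s: 8.97
eef_pos: [0.4733, -0.254, 0.1805]
tcp_rot: [-1.202, -2.898, -0.001]
ft_force: [-0.3, 0.3, -0.5]
width: 0.033
gripper_force: 74.9
shift [-0.28  0.03  6.25] turn [-0.  -0.2  0.2] tcp [ 0.4733 -0.254   0.1805] w 0.033 q [ 0.84  0.25 -0.49  1.86  0.13  1.06  1.09] t 9.0
```

View pics/t4.png

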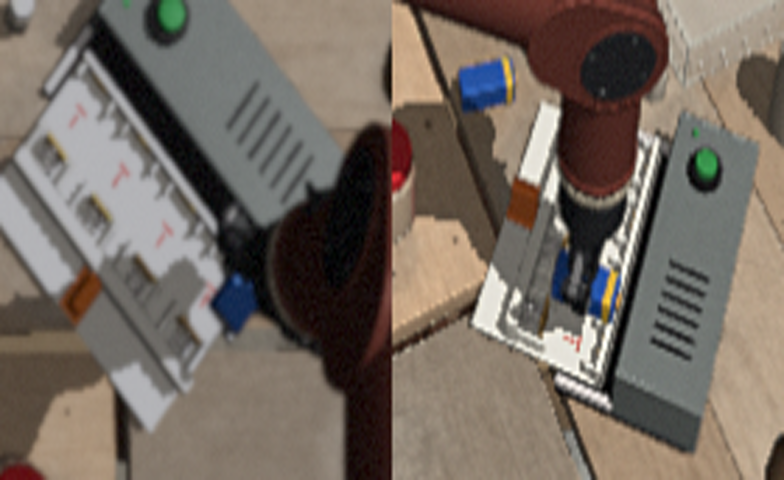

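```bash
python3 -m creep '[[0,-0.28,0,2.5,0,0,0],[0,-0.28,0,5,0,0,0],[0,-0.28,0,6.2,0,0,0],[0,-0.28,0,6.2,0,0,0],[0,-0.28,0,6.2,0,0,0]]';python3 -m creep '[[0,0.5,0,0,0,0,0],[0,1,0,0,0,0,0],[0,1.5,0,0,0,0,0],[0,1.9,0,0,0,0,0],[0,1.9,0,0,0,0,0],[0,1.9,0,0,0,0,0]]';  python3 plan.py 0.4614 -0.2416 0.040 44.8
python3 - <<'E'
from h import *
grab("scene","4")
b=cv2.imread("pics/scene4.png")[220:340,280:420]
cv2.imwrite("pics/t5.png",cv2.resize(b,None,fx=5,fy=5,interpolation=cv2.INTER_CUBIC))
E
```

```text
time_s: 9.48
eef_pos: [0.4762, -0.2574, 0.1203]
tcp_rot: [-1.205, -2.901, -0.0]
ft_force: [1.0, -0.9, -0.8]
width: 0.0331
gripper_force: 74.9
time_s: 9.98
eef_pos: [0.4634, -0.2446, 0.1209]
tcp_rot: [1.205, 2.898, -0.001]
ft_force: [3.1, -2.0, 0.2]
width: 0.0328
gripper_force: 75.1
shift [0.36 0.07 2.69] turn [0.  0.1 0. ] tcp [ 0.4634 -0.2446  0.1209] w 0.0328 q [ 0.83  0.3  -0.48  1.95  0.17  0.93  1.04] t 10.0
```

View pics/t5.png

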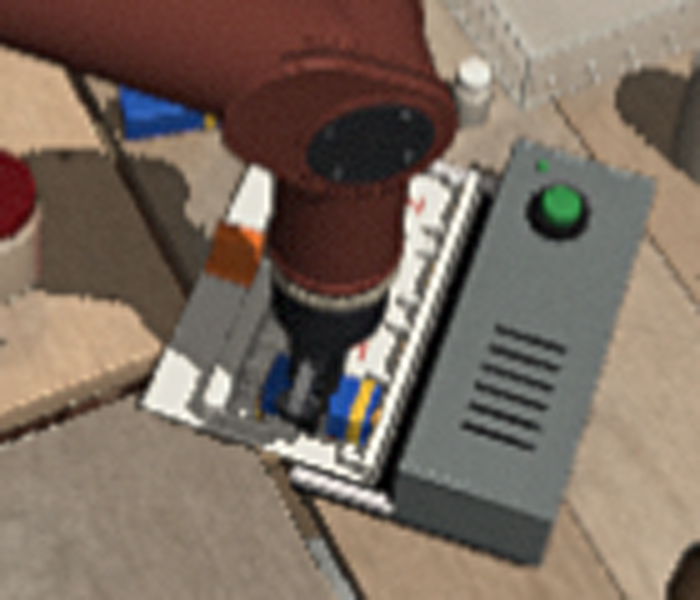

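```bash
python3 -m creep '[[0,0.55,0,0,0,0,0],[0,0.55,0,0,0,0,0],[0,0.55,0,1,0,0,0],[0,0.55,0,2,0,0,0],[0,0.5,0,2.7,0,0,0],[0,0.5,0,2.7,0,0,0],[0,0.5,0,2.7,0,0,0]]';  python3 plan.py 0.4654 -0.2456 0.039 44.8
```

```text
time_s: 10.62
eef_pos: [0.4607, -0.2407, 0.0935]
tcp_rot: [1.205, 2.899, 0.001]
ft_force: [2.2, 1.6, 6.9]
width: 0.033
gripper_force: 78.0
shift [-0.68 -0.01  0.05] turn [0.1 0.1 0.1] tcp [ 0.4607 -0.2407  0.0935] w 0.033 q [ 0.81  0.33 -0.48  1.98  0.19  0.88  1.02] t 10.6
```

```bash
python3 -m creep '[[0,-0.5,0,0,0,0,0],[0,-0.5,0,0,0,0,0],[0.6,-0.5,0,0,0,0,0],[0.6,-0.5,0,0,0,0,0],[0.6,-0.5,0,0,0,0,0],[0.6,-0.5,0,0,0,0,0],[0.6,-0.5,0,-4,0,0,0],[0.6,-0.5,0,-8,0,0,0],[1,-0.5,0,-11,0,0,0],[1,-0.5,0,-11,0,0,0]]';  python3 plan.py 0.485 0.052 0.15 78.5
```

```text
time_s: 11.45
eef_pos: [0.4651, -0.2452, 0.209]
tcp_rot: [1.203, 2.893, -0.002]
ft_force: [1.5, 0.5, 1.2]
width: 0.0736
gripper_force: 0.0
shift [19.67 22.37  0.38] turn [ -0.    0.5 -33.6] tcp [ 0.4651 -0.2452  0.209 ] w 0.0736 q [ 0.86  0.19 -0.5   1.87  0.1   1.1   1.1 ] t 11.4
```

```bash
python3 -m creep '[[1,19.7,22.4,0.4,0,0.5,-33.8],[1,19.7,22.4,0.4,0,0.5,-33.8],[1,19.7,22.4,0.4,0,0.5,-33.8],[1,19.7,22.4,0.4,0,0.5,-33.8],[1,19.7,22.4,0.4,0,0.5,-33.8],[1,19.7,22.4,0.4,0,0.5,-33.8],[1,19.7,22.4,0.4,0,0.5,-33.8],[1,19.7,22.4,0.4,0,0.5,-33.8],[1,19.7,22.4,0.4,0,0.5,-33.8],[1,19.7,22.4,0.4,0,0.5,-33.8]]'
python3 - <<'E'
from h import *
for n in("top","scene"):grab(n,"5")
a=cv2.imread("pics/top5.png")[130:270,330:510]
cv2.imwrite("pics/t6.png",cv2.resize(a,None,fx=4,fy=4,interpolation=cv2.INTER_CUBIC))
E
python3 meas.py 5; python3 plan.py 0.485 0.052 0.025 78
```

```text
time_s: 12.28
eef_pos: [0.4822, 0.0534, 0.1986]
tcp_rot: [-0.308, -3.118, -0.005]
ft_force: [-0.8, -0.8, 1.2]
width: 0.0852
gripper_force: 0.0
top
 cell px [307. 179.] z 0.034 blue [0.614  0.1521] yel 16 [0.6485 0.167 ] rect [618. 154.] [70. 31.] 22.5 dir 23.3
 cell px [335. 183.] z 0.034 blue [0.6018 0.0621] yel 12 [0.6252 0.0616] rect [606.  62.] [41. 32.] 4.4 dir -1.2
 cell px [435. 225.] z 0.048 blue [ 0.4635 -0.2455] yel 9 [ 0.4863 -0.2739] rect [ 467. -250.] [30. 65.] 43.2 dir -51.3
 green [417.7 153.7] 17 [ 0.6765 -0.1854  0.0953]
 plane74 3142 [442. 174.] 0.0743 [ 0.619 -0.262  0.074] ((623.2250366210938, -259.47406005859375), (291.1690979003906, 109.95758819580078), 44.69041061401367)
scene
 cell px [333. 212.] z 0.03 blue [0.6101 0.143 ] yel 15 [0.6461 0.1606] rect [613. 144.] [88. 43.] 25.0 dir 26.0
 cell px [337. 231.] z 0.029 blue [0.582  0.0496] yel 20 [0.6201 0.051 ] rect [587.  51.] [77. 49.] 3.9 dir 2.1
 cell px [312. 241.] z 0.029 blue [0.4713 0.0419] yel 21 [0.5069 0.0345] rect [477.  43.] [53. 70.] 75.9 dir -11.8
 cell px [342. 302.] z 0.046 blue [ 0.4575 -0.2414] yel 24 [ 0.4778 -0.2573] rect [ 458. -242.] [44. 74.] 45.7 dir -38.2
 green [391.7 260.8] 44 [ 0.6748 -0.1946  0.0946]
 orange [328.2 268.8] 53 [ 0.4686 -0.1085  0.0547] 0.0646
 plane74 1948 [385. 286.] 0.0733 [ 0.612 -0.266  0.073] ((620.7216796875, -256.9483642578125), (296.3036804199219, 108.89797973632812), 44.717411041259766)
shift [-0.36  0.04 11.96] turn [ 0.1 -0.5  0.5] tcp [0.4824 0.0519 0.1986] w 0.0851 q [ 0.54  0.16 -0.79  1.95  0.12  1.09  1.07] t 12.4
```

View pics/t6.png

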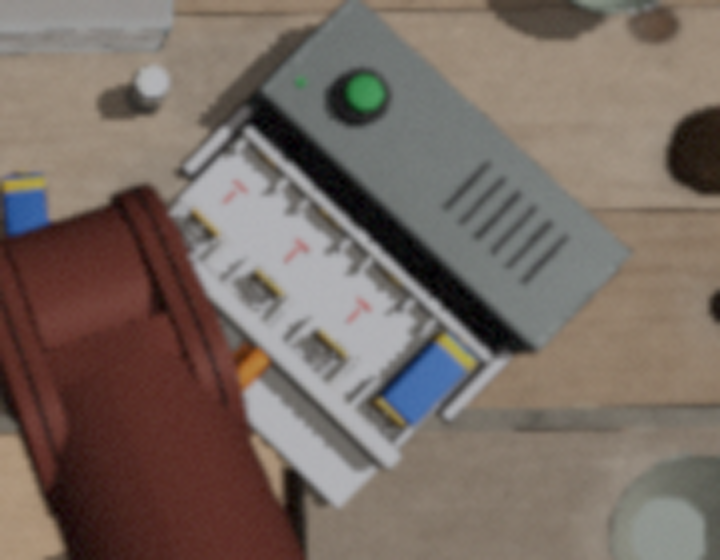

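```bash
python3 -m creep '[[1,-0.3,0,4,0,-0.5,0.5],[1,-0.3,0,8,0,-0.5,0.5],[1,-0.3,0,11,0,-0.5,0.5],[1,-0.3,0,11.9,0,-0.5,0.5],[1,-0.3,0,11.9,0,-0.5,0.5],[1,-0.3,0,11.9,0,-0.5,0.5],[0,-0.3,0,11.9,0,-0.5,0.5],[0,-0.3,0,11.9,0,-0.5,0.5],[0,-0.3,0,11.9,0,-0.5,0.5],[0,-0.3,0,11.9,0,-0.5,0.5],[0,-0.3,0,11.9,0,-0.5,0.5],[0,-0.3,0,11.9,0,-0.5,0.5],[0,-0.3,0,8,0,-0.5,0.5],[0,-0.3,0,4,0,-0.5,0.5],[0,-0.3,0,0,0,-0.5,0.5],[0,-0.3,0,0,0,-0.5,0.5],[0,-0.3,0,0,0,-0.5,0.5]]' 70;  python3 plan.py 0.5236 -0.2076 0.13 44.8
```

```text
time_s: 13.8
eef_pos: [0.4867, 0.0528, 0.2012]
tcp_rot: [0.324, 3.119, 0.003]
ft_force: [0.2, -0.6, -2.6]
width: 0.0326
gripper_force: 70.8
shift [ -8.97 -24.73   1.71] turn [ 0.2  0.3 33.3] tcp [0.4867 0.0528 0.2012] w 0.0326 q [ 0.55  0.16 -0.8   1.94  0.13  1.08  1.06] t 13.8
```

```bash
python3 -m creep '[[0,-9,-24.7,0,0,0,33.3],[0,-9,-24.7,0,0,0,33.3],[0,-9,-24.7,0,0,0,33.3],[0,-9,-24.7,0,0,0,33.3],[0,-9,-24.7,0,0,0,33.3],[0,-9,-24.7,0,0,0,33.3],[0,-9,-24.7,0,0,0,33.3],[0,-9,-24.7,0,0,0,33.3],[0,-9,-24.7,0,0,0,33.3],[0,-9,-24.7,0,0,0,33.3],[0,-9,-24.7,0,0,0,33.3],[0,-9,-24.7,1.7,0,0,33.3],[0,-9,-24.7,1.7,0,0,33.3],[0,-9,-24.7,1.7,0,0,33.3]]';  python3 plan.py 0.5236 -0.2076 0.064 44.8
```

```text
time_s: 14.97
eef_pos: [0.5223, -0.2062, 0.1807]
tcp_rot: [-1.203, -2.9, -0.004]
ft_force: [-0.0, 0.3, -1.0]
width: 0.0329
gripper_force: 70.6
shift [-0.2  -0.02  6.27] turn [ 0.1 -0.2  0.1] tcp [ 0.5223 -0.2062  0.1807] w 0.0329 q [ 0.77  0.31 -0.55  1.8   0.17  1.08  0.94] t 15.0
```

```bash
python3 -m creep '[[0,-0.5,0,2.5,0,0,0],[0,-0.5,0,5,0,0,0],[0,-0.5,0,6.2,0,0,0],[0,-0.5,0,6.2,0,0,0],[0,-0.5,0,6.2,0,0,0]]';python3 -m creep '[[0,0.5,0,0,0,0,0],[0,1,0,0,0,0,0],[0,1.5,0,0,0,0,0],[0,2.0,0,0,0,0,0],[0,2.2,0,0,0,0,0],[0,2.2,0,0,0,0,0],[0,2.2,0,0,0,0,0]]';  python3 plan.py 0.5095 -0.1935 0.039 44.8
```

```text
time_s: 15.38
eef_pos: [0.5266, -0.2104, 0.1199]
tcp_rot: [-1.205, -2.901, -0.004]
ft_force: [-0.3, 0.5, -1.0]
width: 0.033
gripper_force: 71.1
time_s: 15.97
eef_pos: [0.5115, -0.1954, 0.12]
tcp_rot: [1.205, 2.899, 0.004]
ft_force: [2.2, -2.1, 0.6]
width: 0.033
gripper_force: 71.2
shift [ 0.28 -0.01  2.7 ] turn [0.2 0.  0. ] tcp [ 0.5115 -0.1954  0.12  ] w 0.033 q [ 0.75  0.35 -0.54  1.89  0.22  0.95  0.89] t 16.0
```

```bash
python3 -m creep '[[0,0.5,0,0,0,0,0],[0,0.5,0,0,0,0,0],[0,0.5,0,1,0,0,0],[0,0.5,0,2,0,0,0],[0,0.5,0,2.7,0,0,0],[0,0.5,0,2.7,0,0,0],[0,0.5,0,2.7,0,0,0]]';python3 plan.py 0.5095 -0.1935 0.039 44.8
```

```text
time_s: 16.55
eef_pos: [0.5092, -0.193, 0.0943]
tcp_rot: [1.206, 2.897, 0.002]
ft_force: [-0.9, -4.5, 21.2]
width: 0.0326
gripper_force: 75.4
shift [-0.05 -0.01  0.13] turn [0.2 0.2 0. ] tcp [ 0.5092 -0.193   0.0943] w 0.0326 q [ 0.73  0.38 -0.53  1.92  0.24  0.9   0.87] t 16.6
```

```bash
python3 -m creep '[[0,0,0,-0.1,0,0,0],[0.6,0,0,-0.1,0,0,0],[0.6,0,0,-0.1,0,0,0],[0.6,0,0,-0.1,0,0,0],[0.6,0,0,-0.1,0,0,0],[0.6,0,0,-4,0,0,0],[0.6,0,0,-8,0,0,0],[1,0,0,-11,0,0,0],[1,0,0,-11,0,0,0]]';  python3 plan.py 0.596 0.061 0.15 93
```

```text
time_s: 17.3
eef_pos: [0.5099, -0.1922, 0.2084]
tcp_rot: [1.202, 2.894, 0.004]
ft_force: [1.5, 0.4, -0.1]
width: 0.0734
gripper_force: 0.0
shift [11.87 23.96  0.48] turn [  0.1   0.5 -48.1] tcp [ 0.5099 -0.1922  0.2084] w 0.0734 q [ 0.78  0.24 -0.57  1.82  0.14  1.11  0.95] t 17.3
```

```bash
python3 -m creep '[[1,11.9,24,0.5,0,0.5,-48],[1,11.9,24,0.5,0,0.5,-48],[1,11.9,24,0.5,0,0.5,-48],[1,11.9,24,0.5,0,0.5,-48],[1,11.9,24,0.5,0,0.5,-48],[1,11.9,24,0.5,0,0.5,-48],[1,11.9,24,0.5,0,0.5,-48],[1,11.9,24,0.5,0,0.5,-48],[1,11.9,24,0.5,0,0.5,-48],[1,11.9,24,0.5,0,0.5,-48],[1,11.9,24,0.5,0,0.5,-48]]'
python3 - <<'E'
from h import *
for n in("top","scene"):grab(n,"6")
a=cv2.imread("pics/top6.png")[130:270,330:510]
cv2.imwrite("pics/t7.png",cv2.resize(a,None,fx=4,fy=4,interpolation=cv2.INTER_CUBIC))
E
python3 meas.py 6; python3 plan.py 0.596 0.061 0.025 93
```

```text
time_s: 18.22
eef_pos: [0.5933, 0.06, 0.1976]
tcp_rot: [0.073, -3.133, -0.007]
ft_force: [-0.7, 0.1, -0.6]
width: 0.0852
gripper_force: 0.0
top
 cell px [307. 179.] z 0.034 blue [0.6142 0.1513] yel 15 [0.6487 0.1661] rect [619. 152.] [69. 31.] 25.7 dir 23.2
shift [-3.400e-01  1.000e-02  1.189e+01] turn [ 0.3 -0.4 -0.3] tcp [0.5935 0.0602 0.1979] w 0.0853 q [ 0.46  0.42 -0.79  1.69  0.31  1.17  1.21] t 18.3Traceback (most recent call last):
  File "meas.py", line 13, in <module>
    y=onplane(c,pix(ye&k),.034)[:,:2]
      ~~~~~~~^^^^^^^^^^^^^^^^^^
  File "h.py", line 10, in onplane
    d=rays(c,uv)@c["R"];o=-c["R"].T@c["t"]
      ~~~~^^^^^^
  File "h.py", line 7, in rays
    p=cv2.undistortPoints(np.asarray(uv,float).reshape(-1,1,2),c["mtx"],c["dist_coeffs"])[:,0]
      ~~~~~~~~~~~~~~~~~~~^^^^^^^^^^^^^^^^^^^^^^^^^^^^^^^^^^^^^^^^^^^^^^^^^^^^^^^^^^^^^^^^
cv2.error: OpenCV(4.12.0) /io/opencv/modules/calib3d/src/undistort.dispatch.cpp:347: error: (-215:Assertion failed) CV_IS_MAT(_src) && CV_IS_MAT(_dst) && (_src->rows == 1 || _src->cols == 1) && (_dst->rows == 1 || _dst->cols == 1) && _src->cols + _src->rows - 1 == _dst->rows + _dst->cols - 1 && (CV_MAT_TYPE(_src->type) == CV_32FC2 || CV_MAT_TYPE(_src->type) == CV_64FC2) && (CV_MAT_TYPE(_dst->type) == CV_32FC2 || CV_MAT_TYPE(_dst->type) == CV_64FC2) in function 'cvUndistortPointsInternal'
```

View pics/t7.png

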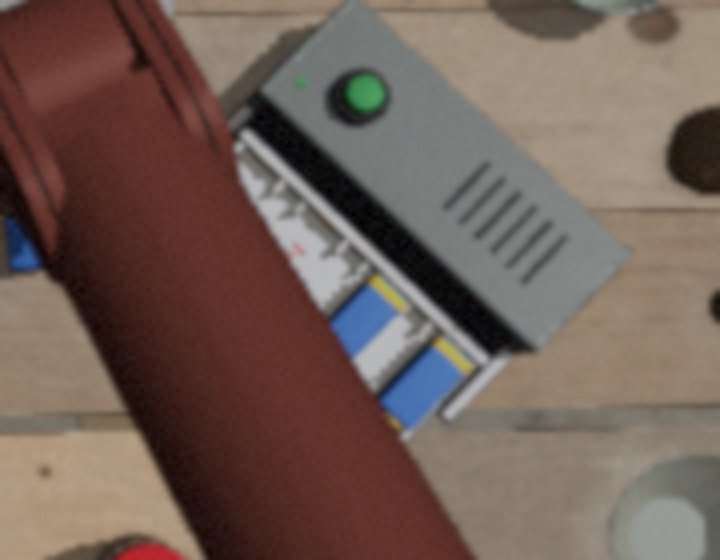

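```bash
sed -i 's/y=onplane(c,pix(ye&k),.034)/y=onplane(c,np.r_[pix(ye\&k),[[0,0]]],.034)[:-1]/' meas.py; python3 meas.py 6 | grep -A9 scene; python3 -m creep '[[1,-0.3,0,4,0,-0.4,-0.3],[1,-0.3,0,8,0,-0.4,-0.3],[1,-0.3,0,11,0,-0.4,-0.3],[1,-0.3,0,11.9,0,-0.4,-0.3],[1,-0.3,0,11.9,0,-0.4,-0.3],[1,-0.3,0,11.9,0,-0.4,-0.3],[0,-0.3,0,11.9,0,-0.4,-0.3],[0,-0.3,0,11.9,0,-0.4,-0.3],[0,-0.3,0,11.9,0,-0.4,-0.3],[0,-0.3,0,11.9,0,-0.4,-0.3],[0,-0.3,0,11.9,0,-0.4,-0.3],[0,-0.3,0,11.9,0,-0.4,-0.3],[0,-0.3,0,8,0,-0.4,-0.3],[0,-0.3,0,4,0,-0.4,-0.3],[0,-0.3,0,0,0,-0.4,-0.3],[0,-0.3,0,0,0,-0.4,-0.3],[0,-0.3,0,0,0,-0.4,-0.3]]' 70;  python3 plan.py 0.5725 -0.1604 0.13 44.8
```

```text
scene
 cell px [333. 212.] z 0.031 blue [0.61   0.1429] yel 10 [0.6447 0.1619] rect [613. 144.] [88. 43.] 25.4 dir 28.7
 cell px [337. 231.] z 0.029 blue [0.5817 0.0494] yel 18 [0.6204 0.052 ] rect [586.  51.] [79. 49.] 3.9 dir 3.7
 cell px [347. 286.] z 0.046 blue [ 0.5035 -0.1903] yel 23 [ 0.5261 -0.2085] rect [ 504. -193.] [45. 74.] 45.2 dir -38.9
 cell px [341. 302.] z 0.046 blue [ 0.4547 -0.2386] yel 24 [ 0.4771 -0.2566] rect [ 455. -239.] [43. 75.] 44.4 dir -38.9
 green [391.6 260.8] 46 [ 0.674  -0.195   0.0941]
 orange [327.3 268.3] 43 [ 0.4666 -0.1058  0.057 ] 0.0686
 plane74 1917 [385. 286.] 0.0732 [ 0.611 -0.266  0.073] ((620.1250610351562, -257.436767578125), (295.97705078125, 109.02801513671875), 44.69607162475586)
time_s: 19.73
eef_pos: [0.5977, 0.0622, 0.2007]
tcp_rot: [-0.086, 3.135, 0.008]
ft_force: [0.4, -0.6, -3.0]
width: 0.0332
gripper_force: 70.3
shift [  3.75 -22.1    1.54] turn [ 0.4  0.2 48.3] tcp [0.5977 0.0622 0.2007] w 0.0332 q [ 0.46  0.42 -0.79  1.69  0.32  1.17  1.21] t 19.7
```

```bash
python3 -m creep '[[0,3.7,-22.1,0,0,0,48.3],[0,3.7,-22.1,0,0,0,48.3],[0,3.7,-22.1,0,0,0,48.3],[0,3.7,-22.1,0,0,0,48.3],[0,3.7,-22.1,0,0,0,48.3],[0,3.7,-22.1,0,0,0,48.3],[0,3.7,-22.1,0,0,0,48.3],[0,3.7,-22.1,0,0,0,48.3],[0,3.7,-22.1,0,0,0,48.3],[0,3.7,-22.1,0,0,0,48.3],[0,3.7,-22.1,0,0,0,48.3],[0,3.7,-22.1,0,0,0,48.3],[0,3.7,-22.1,1.5,0,0,48.3],[0,3.7,-22.1,1.5,0,0,48.3]]';  python3 plan.py 0.5725 -0.1604 0.064 44.8
```

```text
time_s: 20.9
eef_pos: [0.5708, -0.1601, 0.1797]
tcp_rot: [-1.202, -2.897, -0.008]
ft_force: [-1.5, 0.1, -2.3]
width: 0.0328
gripper_force: 70.2
shift [-0.18  0.08  6.17] turn [ 0.2 -0.4  0.1] tcp [ 0.5708 -0.1601  0.1797] w 0.0328 q [ 0.67  0.37 -0.57  1.73  0.21  1.11  0.82] t 20.9
```

```bash
python3 -m creep '[[0,-0.3,0,2.5,0.3,0,0],[0,-0.3,0,5,0.3,0,0],[0,-0.3,0,6.1,0.3,0,0],[0,-0.3,0,6.1,0.3,0,0],[0,-0.3,0,6.1,0.3,0,0]]';python3 -m creep '[[0,0.5,0,0,0,0,0],[0,1,0,0,0,0,0],[0,1.5,0,0,0,0,0],[0,2.0,0,0,0,0,0],[0,2.0,0,0,0,0,0],[0,2.0,0,0,0,0,0],[0,2.0,0,0,0,0,0]]';  python3 plan.py 0.5577 -0.1455 0.040 44.8
```

```text
time_s: 21.32
eef_pos: [0.5739, -0.1621, 0.121]
tcp_rot: [-1.203, -2.897, -0.001]
ft_force: [-0.1, 0.2, -0.5]
width: 0.0327
gripper_force: 70.3
time_s: 21.9
eef_pos: [0.5604, -0.1487, 0.1215]
tcp_rot: [-1.206, -2.899, -0.001]
ft_force: [3.6, -2.4, 0.7]
width: 0.0328
gripper_force: 70.3
shift [0.41 0.03 2.75] turn [-0.  -0.1  0. ] tcp [ 0.5604 -0.1487  0.1215] w 0.0328 q [ 0.64  0.42 -0.56  1.81  0.26  0.99  0.77] t 21.9
```

```bash
python3 -m creep '[[0,0.6,0,0,0,0,0],[0,0.6,0,0,0,0,0],[0,0.6,0,1,0,0,0],[0,0.6,0,2,0,0,0],[0,0.6,0,2.7,0,0,0],[0,0.6,0,2.7,0,0,0],[0,0.6,0,2.7,0,0,0]]';python3 -m creep '[[0,0,0,-0.1,0,0,0],[0.6,0,0,-0.1,0,0,0],[0.6,0,0,-0.1,0,0,0],[0.6,0,0,-0.1,0,0,0],[0.6,0,0,-0.1,0,0,0],[0.6,0,0,-4,0,0,0],[0.6,0,0,-8,0,0,0],[1,0,0,-11,0,0,0],[1,0,0,-11,0,0,0]]';  python3 plan.py 0.621 0.155 0.15 113
```

```text
time_s: 22.48
eef_pos: [0.5568, -0.1443, 0.0939]
tcp_rot: [-1.206, -2.899, -0.002]
ft_force: [8.6, -3.2, -3.6]
width: 0.0329
gripper_force: 70.9
time_s: 23.23
eef_pos: [0.5585, -0.1442, 0.2104]
tcp_rot: [1.204, 2.897, 0.002]
ft_force: [2.2, 0.9, -0.0]
width: 0.0735
gripper_force: 0.0
shift [16.79 25.54  0.65] turn [  0.    0.3 -68.1] tcp [ 0.5585 -0.1442  0.2104] w 0.0735 q [ 0.67  0.31 -0.59  1.74  0.19  1.14  0.81] t 23.2
```

```bash
python3 -m creep '[[1,16.8,25.5,0.5,0,0,-68],[1,16.8,25.5,0.5,0,0,-68],[1,16.8,25.5,0.5,0,0,-68],[1,16.8,25.5,0.5,0,0,-68],[1,16.8,25.5,0.5,0,0,-68],[1,16.8,25.5,0.5,0,0,-68],[1,16.8,25.5,0.5,0,0,-68],[1,16.8,25.5,0.5,0,0,-68],[1,16.8,25.5,0.5,0,0,-68],[1,16.8,25.5,0.5,0,0,-68],[1,16.8,25.5,0.5,0,0,-68],[1,16.8,25.5,0.5,0,0,-68],[1,16.8,25.5,0.5,0,0,-68]]'
python3 - <<'E'
from h import *
for n in("top","scene"):grab(n,"7")
a=cv2.imread("pics/top7.png")[130:270,280:460]
cv2.imwrite("pics/t8.png",cv2.resize(a,None,fx=4,fy=4,interpolation=cv2.INTER_CUBIC))
E
python3 meas.py 7; python3 plan.py 0.6205 0.1545 0.025 113
```

```text
time_s: 24.32
eef_pos: [0.6181, 0.1543, 0.1991]
tcp_rot: [0.617, -3.077, -0.004]
ft_force: [-0.5, -0.2, 0.6]
width: 0.0851
gripper_force: 0.0
top
 cell px [402. 195.] z 0.049 blue [ 0.5583 -0.1473] yel 8 [ 0.5831 -0.1741] rect [ 562. -150.] [29. 68.] 43.7 dir -47.3
 cell px [418. 211.] z 0.048 blue [ 0.5094 -0.1946] yel 8 [ 0.5368 -0.2196] rect [ 512. -199.] [31. 65.] 43.6 dir -42.5
 cell px [434. 226.] z 0.049 blue [ 0.4604 -0.2423] yel 8 [ 0.4889 -0.2673] rect [ 464. -246.] [30. 65.] 43.3 dir -41.4
 plane74 3123 [442. 174.] 0.0744 [ 0.619 -0.262  0.074] ((622.9110717773438, -259.2080078125), (291.59149169921875, 109.37577056884766), 44.725379943847656)
scene
 cell px [333. 212.] z 0.03 blue [0.6093 0.1428] yel 14 [0.6465 0.1599] rect [612. 145.] [87. 44.] 23.2 dir 24.8
 cell px [353. 271.] z 0.046 blue [ 0.5524 -0.1431] yel 23 [ 0.5726 -0.1592] rect [ 553. -144.] [45. 74.] 44.6 dir -38.5
 cell px [347. 286.] z 0.046 blue [ 0.5035 -0.1905] yel 23 [ 0.5251 -0.2105] rect [ 504. -193.] [45. 74.] 44.6 dir -42.7
 cell px [341. 302.] z 0.046 blue [ 0.4549 -0.2388] yel 25 [ 0.4784 -0.2571] rect [ 456. -240.] [44. 74.] 45.2 dir -37.9
 green [391.6 260.7] 45 [ 0.6752 -0.1964  0.0933]
 orange [327.6 267.9] 36 [ 0.4664 -0.1066  0.0563] 0.0646
 plane74 1929 [386. 286.] 0.0732 [ 0.612 -0.266  0.073] ((621.0020751953125, -256.617431640625), (295.974365234375, 108.57949829101562), 44.51539993286133)
shift [-0.26 -0.12 12.02] turn [ 0.2 -0.2 -0.3] tcp [0.6181 0.1544 0.1992] w 0.0857 q [ 0.33  0.53 -0.87  1.59  0.42  1.23  1.36] t 24.4
```

View pics/t8.png

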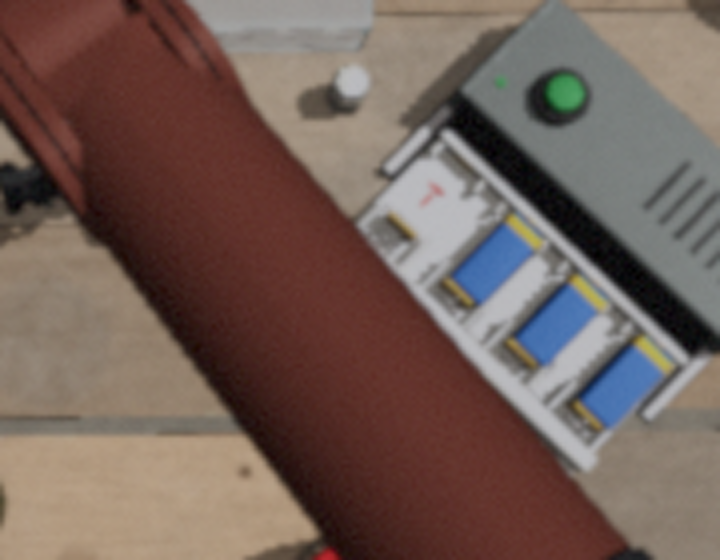

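```bash
python3 -m creep '[[1,-0.2,-0.1,4,0,0,-0.3],[1,-0.2,-0.1,8,0,0,-0.3],[1,-0.2,-0.1,11,0,0,-0.3],[1,-0.2,-0.1,12,0,0,-0.3],[1,-0.2,-0.1,12,0,0,-0.3],[1,-0.2,-0.1,12,0,0,-0.3],[0,-0.2,-0.1,12,0,0,-0.3],[0,-0.2,-0.1,12,0,0,-0.3],[0,-0.2,-0.1,12,0,0,-0.3],[0,-0.2,-0.1,12,0,0,-0.3],[0,-0.2,-0.1,12,0,0,-0.3],[0,-0.2,-0.1,12,0,0,-0.3],[0,-0.2,-0.1,8,0,0,-0.3],[0,-0.2,-0.1,4,0,0,-0.3],[0,-0.2,-0.1,0,0,0,-0.3],[0,-0.2,-0.1,0,0,0,-0.3],[0,-0.2,-0.1,0,0,0,-0.3]]' 70;  python3 plan.py 0.6208 -0.1125 0.13 44.8
```

```text
time_s: 25.83
eef_pos: [0.6214, 0.1552, 0.2019]
tcp_rot: [-0.63, 3.076, 0.004]
ft_force: [-0.5, 0.4, -2.0]
width: 0.0329
gripper_force: 70.4
shift [ 10.58 -24.59   1.72] turn [ 0.2  0.  68.3] tcp [0.6214 0.1552 0.2019] w 0.0329 q [ 0.33  0.53 -0.87  1.58  0.42  1.23  1.36] t 25.8
```

```bash
python3 -m creep '[[0,10.6,-24.6,0,0,0,68.3],[0,10.6,-24.6,0,0,0,68.3],[0,10.6,-24.6,0,0,0,68.3],[0,10.6,-24.6,0,0,0,68.3],[0,10.6,-24.6,0,0,0,68.3],[0,10.6,-24.6,0,0,0,68.3],[0,10.6,-24.6,0,0,0,68.3],[0,10.6,-24.6,0,0,0,68.3],[0,10.6,-24.6,0,0,0,68.3],[0,10.6,-24.6,0,0,0,68.3],[0,10.6,-24.6,0,0,0,68.3],[0,10.6,-24.6,0,0,0,68.3],[0,10.6,-24.6,0,0,0,68.3],[0,10.6,-24.6,1.7,0,0,68.3],[0,10.6,-24.6,1.7,0,0,68.3],[0,10.6,-24.6,1.7,0,0,68.3]]';  python3 plan.py 0.6208 -0.1125 0.064 44.8
```

```text
time_s: 27.17
eef_pos: [0.6188, -0.1131, 0.1806]
tcp_rot: [-1.201, -2.896, -0.0]
ft_force: [-0.0, 0.1, -1.1]
width: 0.0326
gripper_force: 70.3
shift [-0.13  0.2   6.26] turn [-0.1 -0.4  0.1] tcp [ 0.6188 -0.1131  0.1806] w 0.0326 q [ 0.57  0.45 -0.59  1.63  0.26  1.15  0.7 ] t 27.2
```

```bash
python3 -m creep '[[0,-0.3,0.15,2.5,0,0,0],[0,-0.3,0.15,5,0,0,0],[0,-0.3,0.15,6.1,0,0,0],[0,-0.3,0.15,6.1,0,0,0],[0,-0.3,0.15,6.1,0,0,0]]';python3 -m creep '[[0,0.5,0,0,0,0,0],[0,1,0,0,0,0,0],[0,1.5,0,0,0,0,0],[0,2.0,0,0,0,0,0],[0,2.0,0,0,0,0,0],[0,2.0,0,0,0,0,0],[0,2.0,0,0,0,0,0]]';  python3 plan.py 0.606 -0.0976 0.039 44.8
```

```text
time_s: 27.58
eef_pos: [0.6225, -0.114, 0.1211]
tcp_rot: [-1.203, -2.897, -0.001]
ft_force: [-0.3, -0.9, -0.6]
width: 0.0331
gripper_force: 70.4
time_s: 28.17
eef_pos: [0.609, -0.1003, 0.1214]
tcp_rot: [-1.206, -2.898, -0.001]
ft_force: [3.5, -1.9, 0.4]
width: 0.033
gripper_force: 70.4
shift [ 0.4  -0.02  2.84] turn [-0.  -0.1  0. ] tcp [ 0.609  -0.1003  0.1214] w 0.033 q [ 0.54  0.49 -0.57  1.71  0.3   1.03  0.65] t 28.2
```

```bash
python3 -m creep '[[0,0.6,0,0,0,0,0],[0,0.6,0,0,0,0,0],[0,0.6,0,1,0,0,0],[0,0.6,0,2,0,0,0],[0,0.6,0,2.75,0,0,0],[0,0.6,0,2.75,0,0,0],[0,0.6,0,2.75,0,0,0]]';python3 -m creep '[[0,0,0,-0.1,0,0,0],[0.6,0,0,-0.1,0,0,0],[0.6,0,0,-0.1,0,0,0],[0.6,0,0,-0.1,0,0,0],[0.6,0,0,-0.1,0,0,0],[0.6,0,0,-4,0,0,0],[0.6,0,0,-8,0,0,0],[1,0,0,-13,0,0,0],[1,0,0,-13,0,0,0],[1,10,18,-13,0,0,0],[1,10,18,-13,0,0,0],[1,10,18,-13,0,0,0],[1,10,18,-13,0,0,0],[1,10,18,-13,0,0,0],[1,10,18,-13,0,0,0]]'
python3 - <<'E'
from h import *
for n in("top","scene"):grab(n,"8")
a=cv2.imread("pics/top8.png")[130:270,330:510]
cv2.imwrite("pics/t9.png",cv2.resize(a,None,fx=4,fy=4,interpolation=cv2.INTER_CUBIC))
E
python3 meas.py 8; python3 plan.py 0.468 -0.102 0.15 44.8
```

```text
time_s: 28.75
eef_pos: [0.6052, -0.0963, 0.0945]
tcp_rot: [-1.207, -2.899, -0.001]
ft_force: [-0.2, -3.6, 12.8]
width: 0.0329
gripper_force: 72.3
time_s: 30.0
eef_pos: [0.6609, 0.1129, 0.2233]
tcp_rot: [-1.188, -2.901, -0.009]
ft_force: [-1.6, 0.7, 0.8]
width: 0.0855
gripper_force: 0.0
top
 cell px [391. 176.] z 0.049 blue [ 0.6198 -0.1146] yel 7 [ 0.6332 -0.124 ] rect [ 624. -116.] [29. 25.] 42.9 dir -35.1
 cell px [405. 193.] z 0.049 blue [ 0.5661 -0.1558] yel 8 [ 0.5851 -0.1715] rect [ 569. -158.] [29. 43.] 43.7 dir -39.3
 cell px [419. 210.] z 0.048 blue [ 0.5108 -0.1965] yel 10 [ 0.5369 -0.2189] rect [ 514. -200.] [31. 61.] 43.6 dir -40.6
 cell px [434. 226.] z 0.048 blue [ 0.4604 -0.2423] yel 7 [ 0.4807 -0.2588] rect [ 461. -243.] [30. 74.] 43.3 dir -39.2
 plane74 3134 [442. 174.] 0.0743 [ 0.619 -0.262  0.074] ((623.1951904296875, -259.4676818847656), (290.93902587890625, 109.6263427734375), 44.52888870239258)
scene
 cell px [359. 257.] z 0.045 blue [ 0.6004 -0.0952] yel 22 [ 0.6223 -0.1131] rect [600. -96.] [47. 74.] 44.1 dir -39.2
 cell px [353. 271.] z 0.045 blue [ 0.5519 -0.1425] yel 23 [ 0.5729 -0.1583] rect [ 553. -144.] [45. 75.] 44.6 dir -36.9
 cell px [347. 286.] z 0.046 blue [ 0.5034 -0.1904] yel 25 [ 0.5243 -0.2068] rect [ 503. -192.] [45. 75.] 45.2 dir -38.1
 cell px [340. 302.] z 0.046 blue [ 0.4543 -0.2383] yel 25 [ 0.4749 -0.2552] rect [ 455. -239.] [43. 74.] 43.5 dir -39.4
 green [391.6 260.8] 43 [ 0.6739 -0.1963  0.0934]
 orange [326.9 268.1] 44 [ 0.4658 -0.1053  0.0554] 0.0657
 plane74 1937 [386. 286.] 0.0731 [ 0.612 -0.266  0.073] ((621.1234130859375, -256.51611328125), (295.2123718261719, 108.96825408935547), 44.46632766723633)
shift [ -0.93 -28.29   1.91] turn [-0.1 -0.3  0.3] tcp [0.6611 0.105  0.2228] w 0.0856 q [ 0.25  0.51 -0.65  1.48  0.31  1.26  0.35] t 30.1
```

View pics/t9.png

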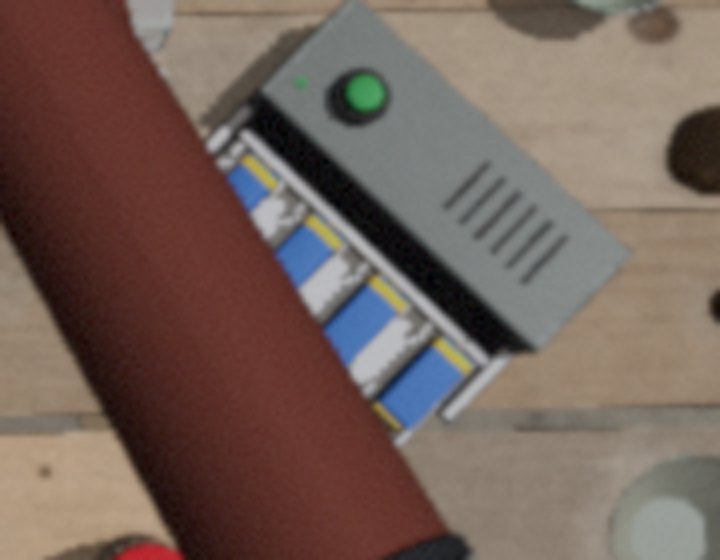

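```bash
python3 -m creep '[[1,-0.9,-28.3,1.9,0,0,0],[1,-0.9,-28.3,1.9,0,0,0],[1,-0.9,-28.3,1.9,0,0,0],[1,-0.9,-28.3,1.9,0,0,0],[1,-0.9,-28.3,1.9,0,0,0],[1,-0.9,-28.3,1.9,0,0,0],[1,-0.9,-28.3,1.9,0,0,0],[1,-0.9,-28.3,1.9,0,0,0],[1,-0.9,-28.3,1.9,0,0,0],[1,-0.9,-28.3,1.9,0,0,0],[1,-0.9,-28.3,1.9,0,0,0],[1,-0.9,-28.3,1.9,0,0,0]]'; python3 plan.py 0.468 -0.102 0.055 44.8
```

```text
time_s: 31.1
eef_pos: [0.4679, -0.1032, 0.2048]
tcp_rot: [-1.202, -2.898, -0.002]
ft_force: [-0.0, -0.0, -1.0]
width: 0.0852
gripper_force: 0.0
shift [0.04 0.1  9.58] turn [-0.  -0.2  0.1] tcp [ 0.4679 -0.1032  0.2048] w 0.0852 q [ 0.72  0.11 -0.63  1.96  0.07  1.09  0.85] t 31.1
```

```bash
python3 -m creep '[[1,0,0,4,0,0,0],[1,0,0,8,0,0,0],[1,0,0,9.5,0,0,0],[1,0,0,9.5,0,0,0],[1,0,0,9.5,0,0,0],[0,0,0,9.5,0,0,0],[0,0,0,9.5,0,0,0],[0,0,0,9.5,0,0,0],[0,0,0,9.5,0,0,0],[0,0,0,9.5,0,0,0],[0,0,0,9.5,0,0,0],[0,0,0,9.5,0,0,0]]' 80;python3 -m creep '[[0,-0.5,0,0,0,0,0],[0,-1.5,0,0,0,0,0],[0,-2.5,0,0,0,0,0],[0,-3.5,0,0,0,0,0],[0,-4.5,0,0,0,0,0],[0,-5.5,0,0,0,0,0],[0,-6.5,0,0,0,0,0],[0,-7.5,0,0,0,0,0],[0,-8.3,0,0,0,0,0],[0,-9,0,0,0,0,0],[0,-9.5,0,0,0,0,0],[0,-9.8,0,0,0,0,0],[0,-10.1,0,0,0,0,0],[0,-10.1,0,0,0,0,0],[0,-10.1,0,0,0,0,0]]'
```

```text
time_s: 32.1
eef_pos: [0.4701, -0.1012, 0.1111]
tcp_rot: [1.203, 2.901, 0.009]
ft_force: [11.8, 10.9, -3.4]
width: 0.0143
gripper_force: 78.5
time_s: 33.35
eef_pos: [0.5413, -0.1736, 0.1111]
tcp_rot: [1.203, 2.9, 0.007]
ft_force: [9.8, 6.3, 1.5]
width: 0.0145
gripper_force: 79.3
```

```bash
python3 -m creep '[[0,-0.3,0,0,0,0,0],[0,-0.5,0,0,0,0,0],[0,-0.7,0,0,0,0,0],[0,-0.8,0,0,0,0,0],[0,-0.8,0,0,0,0,0],[0,-0.8,0,0,0,0,0]]'
```

```text
time_s: 33.85
eef_pos: [0.5439, -0.1759, 0.1111]
tcp_rot: [-1.198, -2.896, -0.007]
ft_force: [-11.8, 18.6, 24.3]
width: 0.0145
gripper_force: 82.4
```

```bash
python3 -m creep '[[0,0.4,0,0,0,0,0],[0,0.4,0,0,0,0,0],[1,0.4,0,0,0,0,0],[1,0.4,0,0,0,0,0],[1,0.4,0,0,0,0,0],[1,0.4,0,-4,0,0,0],[1,0.4,0,-8,0,0,0],[1,0.4,0,-10,0,0,0],[1,0.4,0,-10,0,0,0],[1,0.4,0,-10,0,0,0]]'
python3 - <<'E'
from h import *
for n in("top","scene"):
    c=grab(n,"9");H=hsv(load(n,"8"));c0=load(n,"8");h,s,v=H[...,0],H[...,1],H[...,2]
    m=(h>45)&(h<85)&(s>100)&(v>50);P=cloud(c0);m&=(P[...,2]>.07)&(P[...,2]<.13)&(P[...,0]>.6)&(P[...,0]<.75)&(P[...,1]<-.1)&(P[...,1]>-.25)
    print(n,m.sum(),onplane(c0,pix(m),.094).mean(0),np.percentile(P[m][:,2],[10,50,90,100]),P[m].mean(0))
a=cv2.imread("pics/top9.png")[130:270,350:490];b=cv2.imread("pics/scene9.png")[220:360,290:430]
cv2.imwrite("pics/t10.png",cv2.resize(np.hstack([a,b]),None,fx=2.8,fy=4,interpolation=cv2.INTER_CUBIC))
E
python3 meas.py 9
```

```text
time_s: 34.68
eef_pos: [0.5417, -0.1791, 0.2105]
tcp_rot: [-1.207, -2.899, 0.0]
ft_force: [0.2, 0.5, -0.8]
width: 0.0854
gripper_force: 0.0
top 77 [ 0.68030083 -0.19385581  0.094     ] [0.08764667 0.09517077 0.09795779 0.10032967] [ 0.68026783 -0.19379813  0.09416014]
scene 52 [ 0.6749668  -0.19438204  0.094     ] [0.08359346 0.0928837  0.09921326 0.10049862] [ 0.67591217 -0.19329848  0.09203142]
top
 plane74 1219 [421. 154.] 0.0743 [ 0.682 -0.201  0.074] ((678.9022827148438, -203.43707275390625), (132.26744079589844, 109.14823913574219), 44.12744140625)
scene
 green [391.6 260.7] 43 [ 0.675  -0.1951  0.0941]
 orange [354.8 277.3] 58 [ 0.5394 -0.1799  0.0544] 0.0669
 plane74 1927 [386. 286.] 0.0733 [ 0.612 -0.266  0.073] ((620.4039306640625, -257.4192199707031), (297.1828308105469, 108.58229064941406), 44.58050537109375)
```

View pics/t10.png

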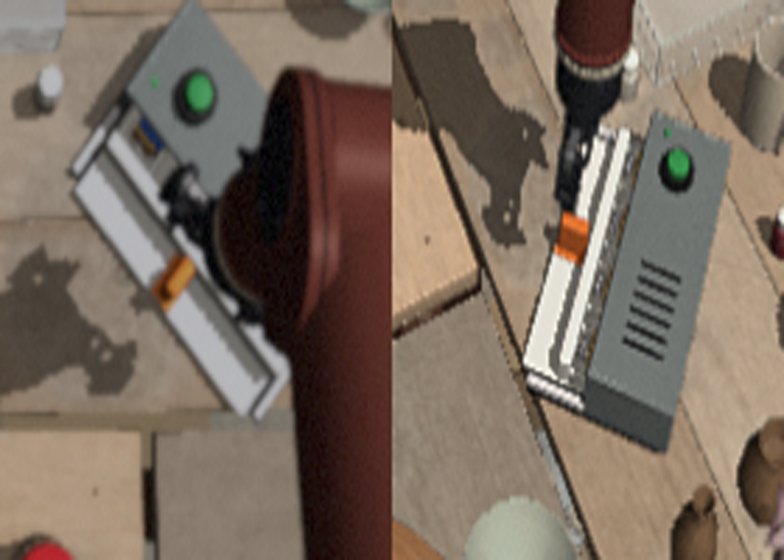

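```bash
python3 - <<'E'
from h import *
Q={}
for t in("8","9"):
    c=load("scene",t);H=hsv(c);h,s,v=H[...,0],H[...,1],H[...,2]
    m=(h>5)&(h<18)&(s>190)&(v>110)&(cloud(c)[...,2]>.03);m[:,:300]=0;m[:,380:]=0;m[:240]=0;m[300:]=0
    w=onplane(c,pix(m),.055);Q[t]=w.mean(0);print(m.sum(),Q[t])
print(np.linalg.norm(Q["9"]-Q["8"]))
E
python3 plan.py 0.6775 -0.194 0.17 44.8
```

```text
59 [ 0.46373094 -0.10909178  0.055     ]
65 [ 0.53642647 -0.18118462  0.055     ]
0.10238173249351303
shift [-10.72   8.64  -1.65] turn [-0.1 -0.3  0. ] tcp [ 0.5406 -0.1788  0.2083] w 0.0855 q [ 0.73  0.3  -0.58  1.75  0.18  1.14  0.88] t 34.8
```

```bash
python3 plan.py 0.503 -0.139 0.057 44.8; python3 -m creep '[[0,5.5,-0.1,-1,0,0,0],[0,5.5,-0.1,-1,0,0,0],[0,5.5,-0.1,-1,0,0,0],[0,5.5,-0.1,-1,0,0,0],[0,5.5,-0.1,-1,0,0,0],[0,5.5,-0.1,3,0,0,0],[0,5.5,-0.1,7,0,0,0],[0,5.5,-0.1,9.6,0,0,0],[0,5.5,-0.1,9.6,0,0,0],[0,5.5,-0.1,9.6,0,0,0]]'; python3 plan.py 0.5258 -0.1614 0.057 44.8
```

```text
shift [5.42 0.16 9.76] turn [-0.1 -0.3  0. ] tcp [ 0.5406 -0.1788  0.2083] w 0.0855 q [ 0.73  0.3  -0.58  1.75  0.18  1.14  0.88] t 34.8
time_s: 35.62
eef_pos: [0.501, -0.1402, 0.1124]
tcp_rot: [-1.204, -2.893, -0.002]
ft_force: [-0.1, -0.6, 0.0]
width: -0.0003
gripper_force: 0.0
shift [-3.26  0.26  0.12] turn [-0.1 -0.4  0. ] tcp [ 0.501  -0.1402  0.1124] w -0.0003 q [ 0.7   0.33 -0.58  1.95  0.22  0.93  0.79] t 35.6
```

```bash
python3 -m creep '[[0,-0.6,0.2,0,0,0,0],[0,-1.2,0.2,0,0,0,0],[0,-1.7,0.2,0,0,0,0],[0,-2,0.2,0,0,0,0],[0,-2,0.2,0,0,0,0],[0,-2,0.2,0,0,0,0]]'; python3 -m creep '[[0,-0.3,0,0,0,0,0],[0,-0.5,0,0,0,0,0],[0,-0.5,0,0,0,0,0],[0,-0.5,0,0,0,0,0]]'
```

```text
time_s: 36.12
eef_pos: [0.5172, -0.153, 0.1139]
tcp_rot: [-1.205, -2.897, -0.001]
ft_force: [0.1, 0.5, -0.0]
width: 0.0002
gripper_force: 0.0
time_s: 36.45
eef_pos: [0.5205, -0.1563, 0.1134]
tcp_rot: [-1.204, -2.897, -0.001]
ft_force: [-0.2, 0.8, 0.6]
width: -0.0005
gripper_force: 0.0
```

```bash
python3 -m creep '[[0,-0.2,0,0,0,0,0],[0,-0.4,0,0,0,0,0],[0,-0.6,0,0,0,0,0],[0,-0.6,0,0,0,0,0],[0,-0.6,0,0,0,0,0]]'; python3 -m creep '[[0,-0.3,0,0,0,0,0],[0,-0.5,0,0,0,0,0],[0,-0.5,0,0,0,0,0],[0,-0.5,0,0,0,0,0]]'
```

```text
time_s: 36.87
eef_pos: [0.5225, -0.1578, 0.1129]
tcp_rot: [-1.199, -2.891, -0.001]
ft_force: [-14.9, 10.1, 13.1]
width: 0.0001
gripper_force: 8.6
time_s: 37.2
eef_pos: [0.5231, -0.158, 0.1124]
tcp_rot: [-1.193, -2.885, -0.002]
ft_force: [-30.3, 22.1, 27.9]
width: -0.0001
gripper_force: 18.9
```

```bash
python3 -m creep '[[0,1,0,0,0,0,0],[0,2,0,0,0,0,0],[0,2,0,-4,0,0,0],[0,2,0,-8,0,0,0],[0,2,0,-9,0,0,0],[0,-5,4,-9,0,0,0],[0,-11,8,-9,0,0,0],[0,-17,8.5,-9,0,0,0],[0,-17,8.5,-9,0,0,0],[0,-17,8.5,-9,0,0,0],[0,-17,8.5,-9,0,0,0],[0,-17,8.5,-9,0,0,0]]'; python3 plan.py 0.678 -0.1935 0.120 44.8
```

```text
time_s: 38.2
eef_pos: [0.7098, -0.2258, 0.2001]
tcp_rot: [-1.206, -2.894, -0.002]
ft_force: [0.0, 0.7, -0.1]
width: -0.0001
gripper_force: 0.0
shift [4.52 0.02 2.63] turn [-0.1 -0.3 -0. ] tcp [ 0.7098 -0.2258  0.2001] w -0.0001 q [ 0.58  0.65 -0.52  1.28  0.32  1.3   0.84] t 38.2
```

```bash
python3 -m creep '[[0,4.5,0,0,0,0,0],[0,4.5,0,0,0,0,0],[0,4.5,0,0,0,0,0],[0,4.5,0,2.2,0,0,0],[0,4.5,0,2.2,0,0,0],[0,4.5,0,2.2,0,0,0]]'; python3 plan.py 0.678 -0.1935 0.107 44.8; python3 -m creep '[[0,0,0,0.5,0,0,0],[0,0,0,0.9,0,0,0],[0,0,0,1.2,0,0,0],[0,0,0,1.2,0,0,0],[0,0,0,1.2,0,0,0]]'
```

```text
time_s: 38.7
eef_pos: [0.6762, -0.1934, 0.1807]
tcp_rot: [-1.205, -2.896, 0.001]
ft_force: [0.4, -0.0, 0.1]
width: -0.0002
gripper_force: 0.0
shift [-0.15  0.13  1.97] turn [-0.1 -0.3  0. ] tcp [ 0.6762 -0.1934  0.1807] w -0.0002 q [ 0.59  0.58 -0.54  1.43  0.31  1.22  0.8 ] t 38.7
time_s: 39.12
eef_pos: [0.677, -0.193, 0.1689]
tcp_rot: [-1.205, -2.897, -0.001]
ft_force: [-0.8, 0.1, 1.2]
width: -0.0004
gripper_force: 0.5
```

```bash
python3 -m creep '[[0,0,0,0.4,0,0,0],[0,0,0,0.7,0,0,0],[0,0,0,0.9,0,0,0],[0,0,0,0.9,0,0,0],[0,0,0,0.9,0,0,0]]'
```

```text
time_s: 39.53
eef_pos: [0.6774, -0.1929, 0.1626]
tcp_rot: [-1.206, -2.899, -0.0]
ft_force: [-8.3, 0.9, 20.8]
width: 0.0004
gripper_force: 10.0
```

```bash
python3 -m creep '[[0,0,0,-4,0,0,0],[0,0,0,-8,0,0,0],[0,0,0,-12,0,0,0],[0,10,20,-14,0,0,0],[0,10,20,-14,0,0,0],[0,10,20,-14,0,0,0],[0,10,20,-14,0,0,0],[0,10,20,-14,0,0,0],[0,10,20,-14,0,0,0],[0,10,20,-14,0,0,0],[0,10,20,-14,0,0,0]]'
python3 - <<'E'
from h import *
for n in("top","scene"):grab(n,"10")
a=cv2.imread("pics/top10.png")[130:270,350:490];b=cv2.imread("pics/scene10.png")[220:360,290:430]
cv2.imwrite("pics/t11.png",cv2.resize(np.hstack([a,b]),None,fx=2.8,fy=4,interpolation=cv2.INTER_CUBIC))
E
python3 meas.py 10
```

```text
time_s: 40.45
eef_pos: [0.7487, 0.0209, 0.2992]
tcp_rot: [-1.2, -2.898, -0.001]
ft_force: [-0.1, -1.2, -0.2]
width: 0.0001
gripper_force: 0.0
top
 plane74 1046 [464. 186.] 0.0746 [ 0.581 -0.328  0.075] ((604.48486328125, -333.50079345703125), (217.47544860839844, 85.42826080322266), 18.600370407104492)
scene
 green [391.7 260.6] 41 [ 0.6756 -0.1951  0.0939]
 orange [355.1 276.9] 44 [ 0.5407 -0.1802  0.0553] 0.0646
 plane74 1921 [385. 287.] 0.0731 [ 0.611 -0.267  0.073] ((620.6419677734375, -256.7667236328125), (295.662109375, 108.80016326904297), 44.668235778808594)
```

View pics/t11.png

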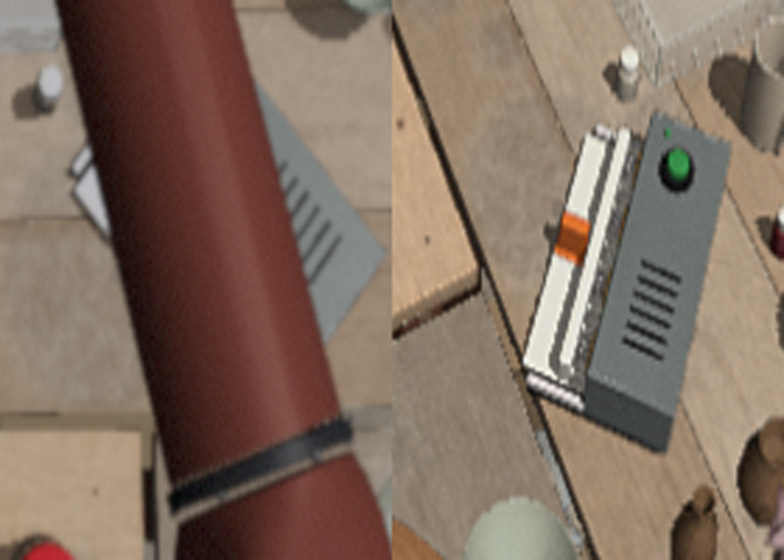

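Carriage is home, the button is up again and the pot is untouched, so I'm handing in.

```bash
python3 -c "
from cell import env
print(env.job_done())"
```

```text
the job is handed in; nothing more can be done
None
```

All four blue cells are in their bays, the carriage is home, the start button was pressed and is up again, and the job was handed in at about 40 s; the hand-in call returned no verdict, and my last clear view of the cells was just before the carriage slid under the hood.

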